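Load the burn-in bay, click its door shut and start it

ROBOT

A 7-joint arm with a two-finger parallel gripper is mounted at the origin on the work surface. World frame = base frame: x ahead of the robot, y to its left, z up, the work surface at z = 0. Lengths are in m, angles in rad, forces in N, time in s.
With the tool pointing down it reaches from about 0.4 to 0.875 m from the base axis. Payload 6.5 kg.
Tool frame: the origin (TCP) lies at the very end of the fingers, on their centre line; the grasp point (between the pads) lies 19 mm behind it; z points along the fingers, y is the line along which they close (so a half turn about z gives the same grasp; the last joint's range is limited). The gripper opens to 88 mm and grips with 3 to 60 N. Pads are 18 mm wide; open, the fingers measure 123 mm over their backs; the gripper's body (75 mm by 187 mm) begins 45 mm behind the grasp point.
Start: joints at [1.246, 0.536, -0.004, 1.538, 0.003, 1.067, -0.071], TCP at [0.166, -0.628, 0.239] pointing down, gripper open.
Joint ranges: [-2.7, 2.7], [-0.37, 2.16], [-1.27, 1.26], [0.24, 2.4], [-1.31, 4.45], [0.19, 1.91], [-2.76, 2.76]. Speed limits (rad/s): [2.39, 2.39, 3.14, 3.14, 3.14, 3.14, 3.14].

INTERFACE

Orientations are given as [roll, pitch, yaw] about the fixed x, y, z axes, in that order (R = Rz(yaw) Ry(pitch) Rx(roll)).
In Python, from rig import robot gives the robot as it stands. The module is installed in compiled form; this text tells all that it offers.
- The arm moves only by the shell command python3 -m jog 'ROWS' [FORCE]. ROWS is JSON, a list of rows, each a list of 7 numbers: the shift along the tool's x, y, z in cm, then the turn, a rotation vector about the tool's x, y, z in units of 6 degrees (1.0 is 6 degrees), then the opening, from 0 (shut) to 1 (fully open). In form: [[x, y, z, wx, wy, wz, grip], ...]. A call has exactly 5 rows; each row is the pose to reach, as a shift and turn from the pose commanded when the call began, along the tool's axes at that moment; what a row does not reach only later rows make up. A row lasts 1/8 s, in which the tool goes at most 62.5 mm and 10.7 degrees, less where a joint would pass 70% of its speed; a pose out of reach is approached as far as the arm can. A call with a gripper value outside its range is refused whole. The fingers move at their own pace and stop on an object; FORCE is the grip in N (left out, the last holds). Time passes only in rows, so rows that repeat a pose let the fingers close, or fill a call up. It gives the time, the measured TCP pose, the force, the opening and the grip force at its end, in the units of the state.
- robot.read_state(): the state, without advancing time (a new reading comes with each control period).
- robot.snapshot(name): name is "scene" or "top"; returns the picture (400x640x3 uint8, red, green, blue); there is no depth.
- robot.camera_params(name): a dict with "mtx" (3x3 intrinsics, pixels), "origin" and "orientation" of the camera in the world. Camera axes: x right, y down, z forward; pixel columns grow to the right and rows downward; lengths in m; the calibration is good to about 2 mm. A picture is of the moment at which its call begins. camera_params takes no time and is no camera call.
- robot.hand_in(): hands the job in; it is judged then, once.
Trained networks look in the newest picture that a camera, given by its name, has taken for a name from the list of things; names that differ only in an ending like _2 or _b are one class to them, and where a whole thing is asked for, a point or a joint stands for the part that bears it (a point fixed in the world has none). Each returns a list of dicts, best first, with "confidence" (0 to 1); they miss things now and then, are a little off and sometimes report something else, mostly with a low value. They report only what shows in the picture. A call takes as long as a camera call. They do not tell look-alikes from the thing itself.
- robot.spot_in(name, camera): "position" ([column, row] as shares, 0 to 1, of the picture: columns of its width, rows of its height, amid what is visible of it).
- robot.spot_point(name, camera): "position" ([column, row] as shares, 0 to 1, of the picture: columns of its width, rows of its height: a listed point, or the origin of a listed thing).
The state is a dict: "time": time; "joints": joint angles; "qd": joint speeds; "joint_torque": joint torques, N m; "tcp_pos": TCP position; "ee_rot": TCP orientation; "ft_force": force on the tool from outside, world axes, zero at the start; "ft_torque": the same for the moment, N m; "opening": opening from 0.0 (shut) to 1.0 (fully open); "grasp_force": force on a finger pad.
Only numpy, scipy, OpenCV 4.12 (cv2) and the standard library are available. Lean on these libraries where they do the work, as an engineer would, in place of code of your own. Each camera call takes 0.05 s, during which the arm holds its last target. There are 200 camera calls.

TASK

Load the burn-in bay: swing its clear, orange-framed door wide out of the way, slide every loose aluminium module from the bench fully home into a slot of its own, then push the door shut until it clicks onto its catch. With the door shut, press the green start button on the bay's roof all the way down. Leave the other things on the bench where they are.

Things in the scene. Friction and masses are not known exactly. Their poses are not given: they have to be found in the camera images.
- bay: Burn-in bay: fixed teal metal box on rubber feet, 126 deep x 160 wide x 75 mm high. Origin: centre of its footprint on the bench. -x points out of the open front (front plane x = -63 mm), +x into it, +y to the hinge side, z up. Four slots: columns at y = -38 and +38 mm, rows with floors at z = 26 and 50 mm. On the -y side of the front a catch housing stands 9 mm off the wall.
- slot0 (a point): Lower slot away from the hinge side: middle of its floor's edge in the front plane; axes as the bay's. 67 mm wide, 15 mm high, lead-in slightly tapered at the centre wall and the middle shelf. It ends at a stop 118 mm behind the front plane, so a module fully home stands 2 mm proud of it, its origin at x = -5 mm of the bay.
- slot1 (a point): Lower slot on the hinge side: middle of its floor's edge in the front plane; axes as the bay's. 67 mm wide, 15 mm high, lead-in slightly tapered at the centre wall and the middle shelf. It ends at a stop 118 mm behind the front plane, so a module fully home stands 2 mm proud of it, its origin at x = -5 mm of the bay.
- slot2 (a point): Upper slot away from the hinge side: middle of its floor's edge in the front plane; axes as the bay's. 67 mm wide, 15 mm high, lead-in slightly tapered at the centre wall and the middle shelf. It ends at a stop 118 mm behind the front plane, so a module fully home stands 2 mm proud of it, its origin at x = -5 mm of the bay.
- slot3 (a point): Upper slot on the hinge side: middle of its floor's edge in the front plane; axes as the bay's. 67 mm wide, 15 mm high, lead-in slightly tapered at the centre wall and the middle shelf. It ends at a stop 118 mm behind the front plane, so a module fully home stands 2 mm proud of it, its origin at x = -5 mm of the bay.
- door (a joint): Angle of the clear orange-framed door over the front, rad: 0 = shut and seated, 2.1 = wide open; past 1.9 it is clear of both columns. Friction hinge (0.04 N m): stays where left. A spring ball catch at the free edge resists from about 0.08 rad, peaks until 0.03 rad, takes 6 to 10 N there and then holds. Shut, its inner face is 8 mm before the front plane: it shuts only with the modules home.
- door_hinge (a point): On the door's vertical hinge line, mid-thickness, mid-height (45 mm above the bench), at x = -74.5, y = +88 mm of the bay. Axes turn with the door: -y runs along it to the free edge, -x is the outward normal of its outer face (pushed to shut it), +x that of its inner face. Door 192 long x 62 high x 7 mm thick, lower edge 14 mm, upper edge 76 mm above the bench.
- door_edge (a point): On the outer face at the free edge, mid-height, 192 mm from the hinge. On the inner face, 190 mm from the hinge, a small steel tongue with a brass nub juts 22 mm inwards.
- start_button (a joint): Travel of the green start button, m: 0 = up, 0.006 = fully down; a spring return, about 5 N at full travel.
- start_button_top (a point): Centre of the green button's top face (26 mm across) on the bay's roof near its back, 93 mm above the bench when up.
- module0: Flat aluminium module, a slab 120 x 64 x 12 mm, 0.11 to 0.23 kg, blue label on top. Origin: centre of its underside; x along its 120 mm length (either end may go in first), y across its 64 mm width, z up. Lies flat on the bench. Three or four modules are present.
- module1: Flat aluminium module, a slab 120 x 64 x 12 mm, 0.11 to 0.23 kg, blue label on top. Origin: centre of its underside; x along its 120 mm length (either end may go in first), y across its 64 mm width, z up. Lies flat on the bench. Three or four modules are present.
- module2: Flat aluminium module, a slab 120 x 64 x 12 mm, 0.11 to 0.23 kg, blue label on top. Origin: centre of its underside; x along its 120 mm length (either end may go in first), y across its 64 mm width, z up. Lies flat on the bench. Three or four modules are present.
- module3: Flat aluminium module, a slab 120 x 64 x 12 mm, 0.11 to 0.23 kg, blue label on top. Origin: centre of its underside; x along its 120 mm length (either end may go in first), y across its 64 mm width, z up. Lies flat on the bench. Three or four modules are present.
- solder_spool: Bystander: green solder spool, 64 mm across, 58 mm high, standing. Origin: centre of its underside.
- flux_bottle: Bystander: white bottle, 40 mm across, 100 mm high, standing. Origin: centre of its underside.
- bare_board: Bystander: small green circuit board, 55 x 38 x 8 mm, lying flat in front of the bay, low enough to work above. Origin: centre of its underside.
- mouse: Bystander: black computer mouse, 105 x 60 x 32 mm. Origin: centre of its underside.
- screwdriver: Bystander: screwdriver lying on the bench. Origin at its underside.
- multimeter: Bystander: yellow multimeter, 160 x 80 x 41 mm, lying. Origin: centre of its underside.
Things that resemble listed ones, but are neither listed nor needed, are in the scene too. Leave any yellow look-alike of the module2 alone.

How it is judged:
By the outcome, as a careful person would: the job done as asked, in the order asked, and still so for the second after the job is handed in, with the robot touching nothing.
Of module0, module1, module2, module3 only 3 to 4 are there at a start; the rules pass over those that are not, and their reading is None.
At some moment in a run one of module0, module1, module2, module3 may be knocked a few centimetres aside while the robot is not near it.
It also fails if it takes over 210 s, if anything falls off the work surface, if the arm or the gripper's body presses on something with over 40 N, if the wrist force passes 120 N, or if a joint passes its speed limit or range.

## Working session

There is one attempt and no reset: what is moved stays moved. The work goes in short steps, Python scripts to look and compute and a shell command to move; the robot and the scene stay as the last step left them, time stands still between calls to the robot, and variables do not carry over. Pictures are saved under pics/ and viewed, at most 14 in all, crops included, and the job is handed in when it is done.

```bash
mkdir -p pics
cat > h.py <<'E'
import numpy as np, cv2
from scipy.spatial.transform import Rotation as R
from rig import robot
def cam(n):
    c=robot.camera_params(n); K=np.array(c['mtx']); o=np.array(c['origin']); q=np.array(c['orientation'])
    if q.shape==(3,3): M=q
    elif q.size==4: M=R.from_quat(q).as_matrix()
    else: M=R.from_euler('xyz',q).as_matrix()
    return K,o,M
def px2w(n,u,v,z):
    K,o,M=cam(n); d=M@np.linalg.inv(K)@np.array([u,v,1.]); return o+d*(z-o[2])/d[2]
def w2px(n,p):
    K,o,M=cam(n); c=K@(M.T@(np.array(p)-o)); return c[:2]/c[2]
def snap(n,f=None):
    im=robot.snapshot(n)
    if f: cv2.imwrite('pics/'+f,im[:,:,::-1])
    return im
def rel(target,rpy=None):
    """shift in tool axes (cm) and turn (6deg units) from current pose"""
    s=robot.read_state(); e=np.array(s['ee_rot'])
    M=R.from_euler('xyz',e) if e.size==3 else R.from_matrix(e)
    sh=M.inv().apply(np.array(target)-np.array(s['tcp_pos']))*100
    t=None
    if rpy is not None: t=np.degrees((M.inv()*R.from_euler('xyz',rpy)).as_rotvec())/6
    return np.round(sh,2), None if t is None else np.round(t,2)
E
python3 - <<'E'
from h import *
for n in('scene','top'):
    print(n,robot.camera_params(n)); snap(n,n+'0.png')
    for t in ['bay','module0','door_hinge','door_edge','slot0','slot1','slot2','slot3','start_button_top','solder_spool','flux_bottle','bare_board','mouse','screwdriver','multimeter']:
        f=robot.spot_point(t,n); print(t,[(round(d['position'][0]*640,1),round(d['position'][1]*400,1),round(d['confidence'],2)) for d in f][:6])
print(robot.read_state())
E
```

```text
scene {'mtx': array([[431.32804105,   0.        , 316.94622278],
       [  0.        , 431.32804105, 195.96684683],
       [  0.        ,   0.        ,   1.        ]]), 'origin': array([1.20272583, 0.41038876, 1.20819148]), 'orientation': array([-2.53067747,  0.00909543,  2.08302525])}
bay [(253.3, 176.3, 0.75), (302.2, 278.3, 0.45)]
module0 [(409.4, 225.5, 0.79), (434.5, 312.9, 0.65), (388.1, 270.9, 0.64), (351.8, 205.3, 0.62), (327.1, 247.3, 0.59)]
door_hinge [(254.9, 195.2, 0.73)]
door_edge [(313.1, 182.0, 0.87)]
slot0 [(277.8, 167.0, 0.98), (274.7, 170.7, 0.76), (261.0, 187.3, 0.75), (262.2, 178.2, 0.61)]
slot1 [(277.8, 167.0, 0.98), (274.7, 170.7, 0.76), (261.0, 187.3, 0.75), (262.2, 178.2, 0.61)]
slot2 [(277.8, 167.0, 0.98), (274.7, 170.7, 0.76), (261.0, 187.3, 0.75), (262.2, 178.2, 0.61)]
slot3 [(277.8, 167.0, 0.98), (274.7, 170.7, 0.76), (261.0, 187.3, 0.75), (262.2, 178.2, 0.61)]
start_button_top [(235.7, 158.5, 0.38), (254.1, 193.1, 0.19)]
solder_spool [(298.5, 279.7, 0.88)]
flux_bottle [(366.5, 306.4, 0.54)]
bare_board [(298.6, 190.2, 0.59), (365.8, 305.7, 0.52)]
mouse [(2
[... 1181 characters left out ...]
63)]
{'time': 1.6, 'joints': array([ 1.24579759,  0.53639343, -0.0044048 ,  1.53791034,  0.00260854,
        1.06732607, -0.07119246]), 'qd': array([ 0.00028962,  0.00138188,  0.00306165,  0.00202076,  0.00190695,
       -0.00122768, -0.00232495]), 'joint_torque': array([-2.65752360e-04, -5.70887518e+01,  9.89970155e-01, -2.51913339e+01,
       -5.62637940e-02,  1.08901344e-02,  5.55991357e-05]), 'tcp_pos': array([ 0.1663423 , -0.62833353,  0.23871606]), 'ee_rot': array([-3.14156361e+00,  3.59528304e-05,  2.58851073e-01]), 'ft_force': array([-0.28374817,  0.99116738,  0.18921894]), 'ft_torque': array([ 0.05883293,  0.04976421, -0.04366993]), 'grasp_force': 0.0, 'opening': 0.9975735200503774}
```

View pics/scene0.png

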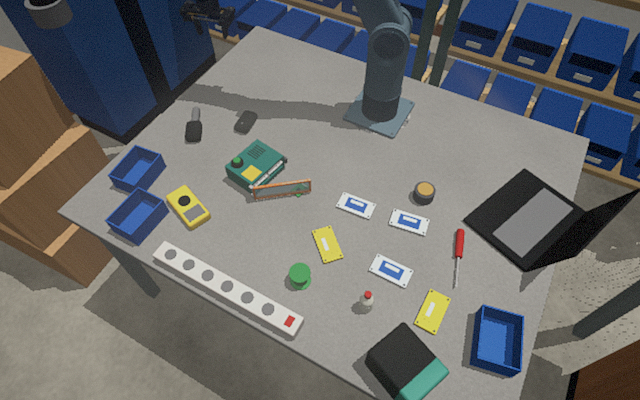

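View pics/top0.png

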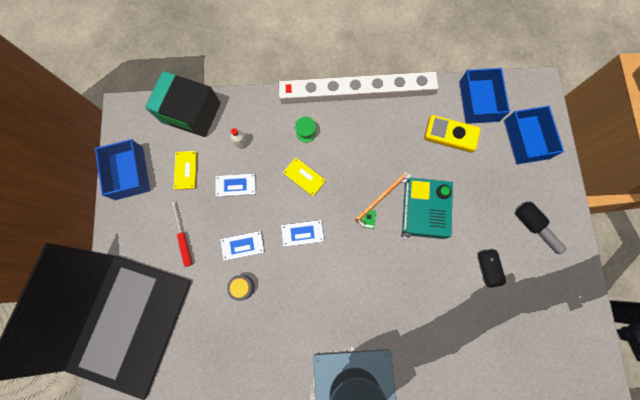

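The top picture shows module-like items: white with a blue label at (235,185), (302,233) and (242,245), plus yellow look-alikes at (304,176) and (185,170). The three blue-labelled ones fit the description. The door is half open, with its hinge at about (405,177) and its edge at (357,220). Next I'll measure precisely and confirm in an enlarged crop.

```bash
cat >> h.py <<'E'
def modules(im,n='top',z=0.012):
    hsv=cv2.cvtColor(im,cv2.COLOR_RGB2HSV)
    blue=cv2.inRange(hsv,(105,120,80),(125,255,255))
    out=[]
    c,_=cv2.findContours(blue,0,1)
    white=cv2.inRange(hsv,(0,0,175),(180,60,255))
    m=cv2.morphologyEx(white|blue,cv2.MORPH_CLOSE,np.ones((3,3)))
    c,_=cv2.findContours(m,0,1)
    for k in c:
        a=cv2.contourArea(k)
        if 400<a<1600:
            mk=np.zeros_like(m); cv2.drawContours(mk,[k],-1,255,-1)
            if cv2.countNonZero(mk&blue)<60: continue
            P=np.array([px2w(n,u,v,z)[:2] for u,v in k[:,0]],np.float32)
            r=cv2.minAreaRect(P*1000); b=cv2.boxPoints(r)
            e=b[1]-b[0]; f=b[2]-b[1]; L=e if np.linalg.norm(e)>np.linalg.norm(f) else f
            yaw=(np.arctan2(L[1],L[0])+np.pi/2)%np.pi-np.pi/2
            out.append((np.round(r[0],1),np.round(sorted(r[1]),1),round(float(yaw),3)))
    return out
E
python3 - <<'E'
from h import *
im=snap('top'); 
print(modules(im))
im2=snap('scene'); print(modules(im2,'scene'))
for n,i in(('top',im),('scene',im2)):
    hsv=cv2.cvtColor(i,cv2.COLOR_RGB2HSV)
    g=cv2.inRange(hsv,(50,120,40),(75,255,255)); c,_=cv2.findContours(g,0,1)
    for k in c:
        if cv2.contourArea(k)>25:
            (u,v),r=cv2.minEnclosingCircle(k); print(n,'green',u,v,r,px2w(n,u,v,.093))
a=cv2.resize(im[155:260,160:320],None,fx=5,fy=5,interpolation=2); cv2.imwrite('pics/mods.png',a[:,:,::-1])
b=cv2.resize(im[160:260,340:470],None,fx=6,fy=6,interpolation=2)[:600,:780]; cv2.imwrite('pics/bay.png',b[:,:,::-1])
E
```

```text
[]
[(array([606.3, 318.3]), array([ 64.4, 121.5]), 1.564), (array([419.8, 300.1]), array([ 66.5, 121.4]), -1.432), (array([445.4, 120.4]), array([ 66.3, 120.8]), -1.509), (array([ 453.3, -872.5]), array([183.7, 216.4]), 1.023), (array([-346.4,  608.8]), array([155.1, 211. ]), -0.006), (array([-346.5,  423.3]), array([153.5, 210.8]), -0.004), (array([-344.9,  240.3]), array([155.2, 208.2]), 0.003), (array([-880.3,  177.4]), array([209.8, 299.1]), 0.002)]
top green 369.6697998046875 217.72640991210938 7.9998016357421875 [ 0.46735254 -0.07401024  0.093     ]
top green 444.72222900390625 190.5 4.954827785491943 [ 0.53104984 -0.29102599  0.093     ]
top green 305.5 129.0 12.500100135803223 [0.74029255 0.08974985 0.093     ]
top green 172.5 121.0 19.241981506347656 [0.79049469 0.4786468  0.093     ]
```

View pics/bay.png

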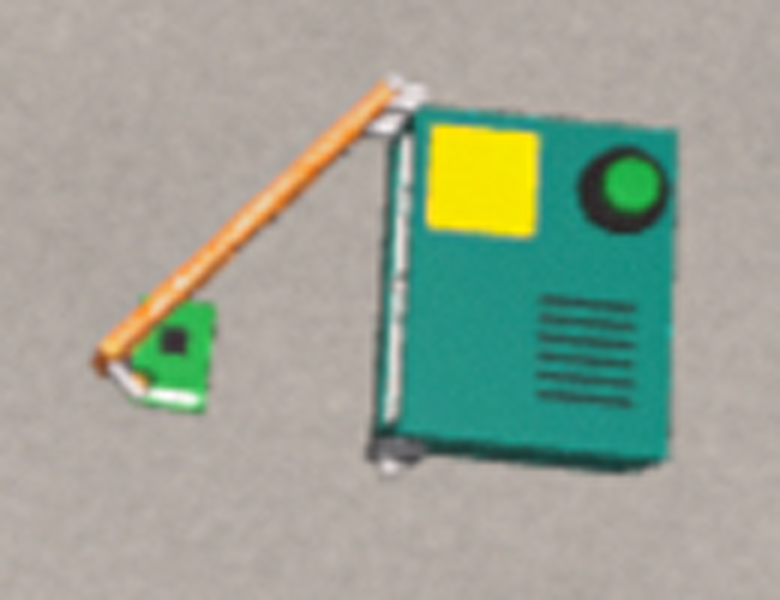

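View pics/mods.png

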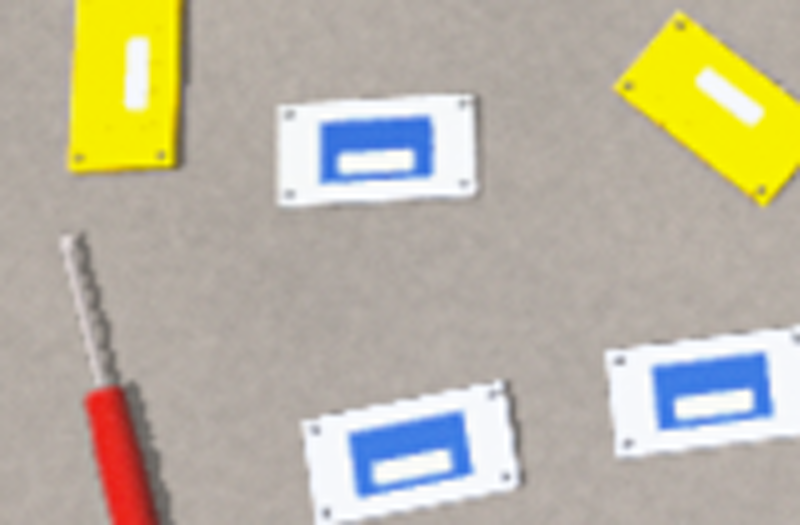

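The crop confirms three genuine modules with blue labels, at crop (377,150), (412,452) and (715,392). The two yellow ones are look-alikes. The bay's front faces image-left. Now I'll fit the bay pose from roof corners in both views.

Run:
```python
from h import *
im=snap('scene'); a=cv2.resize(im[130:210,215:320],None,fx=7,fy=7,interpolation=2); cv2.imwrite('pics/bayscene.png',a[:,:,::-1])
im=snap('top'); hsv=cv2.cvtColor(im,cv2.COLOR_RGB2HSV)
for p in [(235,176),(220,185),(270,210)]: print(p,im[p[1],p[0]],hsv[p[1],p[0]])
t=cv2.inRange(hsv,(75,120,60),(92,255,255)); t[:, :380]=0; t[:,480:]=0
t=cv2.morphologyEx(t,cv2.MORPH_CLOSE,np.ones((9,9))); c,_=cv2.findContours(t,0,1); k=max(c,key=cv2.contourArea)
print(cv2.minAreaRect(k),cv2.approxPolyDP(k,3,True)[:,0].tolist())
```

```text
(235, 176) [248 250 252] [105   4 252]
(220, 185) [246 248 249] [100   3 249]
(270, 210) [177 171 163] [ 17  20 177]
((427.8209533691406, 207.6326141357422), (48.1500244140625, 57.47766876220703), 3.2704880237579346) [[410, 178], [405, 185], [403, 231], [449, 236], [452, 183]]
```

View pics/bayscene.png

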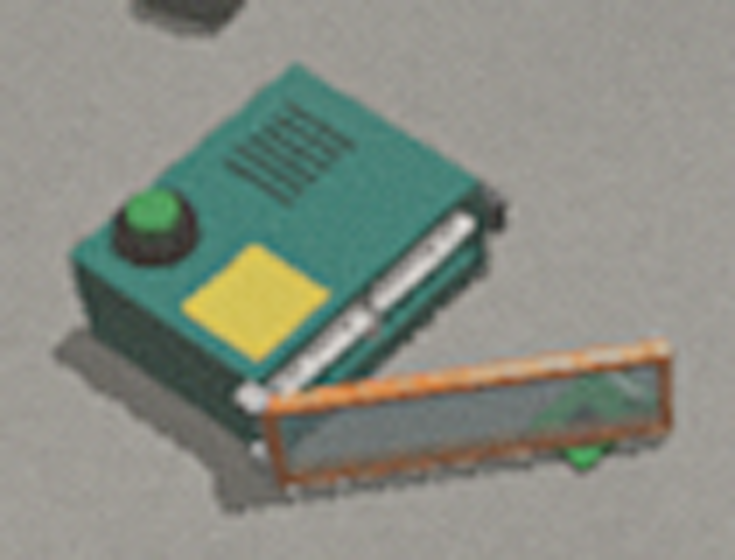

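The scene crop shows the roof corners at crop (73,257), (295,65), (478,187) and (~248,385). The door hangs half open over the front-right, above the bare board.

```bash
sed -i 's/(0,0,175),(180,60,255)/(0,0,175 if n=="scene" else 215),(180,60,255)/' h.py
python3 - <<'E'
from h import *
from scipy.optimize import least_squares
c=lambda U,V,f,u0,v0:((U+.5)/f-.5+u0,(V+.5)/f-.5+v0)
T=[c(*p,6,340,160) for p in [(413,106),(678,130),(668,457),(400,432)]]
S=[c(*p,7,215,130) for p in [(249,386),(73,257),(295,65),(478,187)]]
B=np.array([(-63,80,75),(63,80,75),(63,-80,75),(-63,-80,75)])/1000
def W(q,b): 
    r=R.from_euler('z',q[2]); return r.apply(b)+[q[0],q[1],0]
def f(q):
    w=W(q,B); return np.concatenate([np.array([w2px('top',x) for x in w])-T,np.array([w2px('scene',x) for x in w])-S]).ravel()
def fo(q,n):
    w=W(q,B); return (np.array([w2px(n,x) for x in w])-(T if n=='top' else S)).ravel()
s=least_squares(f,[.48,-.24,-1.57],loss='soft_l1'); print(s.x,np.round(s.fun.reshape(-1,2),1))
for n in('top','scene'): print(n,least_squares(lambda q:fo(q,n),[.48,-.24,-1.57]).x)
print('hinge',W(s.x,np.array([[-.0745,.088,.076]])),px2w('top',*c(398,85,6,340,160),.076))
e1=px2w('top',*c(103,357,6,340,160),.076); e2=px2w('scene',*c(668,347,7,215,130),.076); print('edge',e1,e2)
r=R.from_euler('z',s.x[2]).inv()
for e in(e1,e2):
    d=r.apply(e-[s.x[0],s.x[1],0])-[-.0745,.088,.076]; print('theta',np.arctan2(-d[0],-d[1]),np.hypot(*d[:2]))
print('button',px2w('scene',*c(153,211,7,215,130),.093),px2w('top',*c(631,185,6,340,160),.093))
print(modules(robot.snapshot('top')))
E
```

```text
[ 0.4930748  -0.24791396 -1.73644242] [[ 0.2 -0.6]
 [-0.1 -0.3]
 [-0.1  0.6]
 [-0.7  0.1]
 [ 0.6  0.1]
 [-1.3 -0.1]
 [-0.3 -0.2]
 [ 0.2 -0.8]]
top [ 0.49291312 -0.24833825 -1.7289234 ]
scene [ 0.49352937 -0.24674106 -1.74991954]
hinge [[ 0.59215454 -0.188944    0.076     ]] [ 0.59122224 -0.19182774  0.076     ]
edge [ 0.46842947 -0.03962041  0.076     ] [ 0.46874805 -0.04039397  0.076     ]
theta 0.7132296016124995 0.19392119263319754
theta 0.7119442814958138 0.19312243082690297
button [ 0.52843297 -0.29090684  0.093     ] [ 0.53128386 -0.29113552  0.093     ]
[(array([422. , 299.5]), array([ 62.8, 119.2]), -1.435), (array([447.7, 120.3]), array([ 63. , 119.4]), -1.508), (array([608.6, 316.4]), array([ 63.1, 116.2]), -1.57)]
```

```bash
cat >> h.py <<'E'
BQ=np.array([.493,-.248,-1.736]); TY=1.4056
def b2w(p): return R.from_euler('z',BQ[2]).apply(p)+[BQ[0],BQ[1],0]
def w2b(p): return R.from_euler('z',-BQ[2]).apply(np.array(p)-[BQ[0],BQ[1],0])
def door(th,r,e,z):
    d=np.array([-np.sin(th),-np.cos(th),0]); n=np.array([np.cos(th),-np.sin(th),0])
    return b2w(np.array([-.0745,.088,z])+r*d+e*n)
E
python3 - <<'E'
from h import *
p=door(.712,.15,.045,.16); print(p,rel(p,[np.pi,0,TY]))
E
```

```text
[ 0.46155511 -0.10241176  0.16      ] (array([ 42.  , -43.29,   7.87]), array([ -0.  ,  -0.  , -10.95]))
```

```bash
python3 -m jog '[[4,-4,0,0,0,-1.5,1],[8,-8,0,0,0,-3,0.5],[12,-12,0,0,0,-4.5,0],[16,-16,0,0,0,-6,0],[20,-20,0,0,0,-7.5,0]]' 20
python3 - <<'E'
from h import *
p=door(.712,.15,.045,.16); print(p,rel(p,[np.pi,0,TY]))
E
```

```text
time: 2.48
tcp_pos: [0.3093, -0.3823, 0.239]
ee_rot: [3.141, 0.0, 1.049]
ft_force: [0.9, -0.4, 0.2]
opening: 0.57
grasp_force: 0.0
[ 0.46155511 -0.10241176  0.16      ] (array([31.86, -0.75,  7.89]), array([ 0.01,  0.  , -3.4 ]))
```

```bash
python3 -m jog '[[6,0,0,0,0,-1,0],[12,-0.3,0,0,0,-2,0],[18,-0.5,0,0,0,-3,0],[24,-0.7,3,0,0,-3.4,0],[30,-0.75,6,0,0,-3.4,0]]'; python3 -m jog '[[0,0,0,0,0,0,0],[0,0,0,0,0,0,0],[0,0,0,0,0,0,0],[0,0,0,0,0,0,0],[0,0,0,0,0,0,0]]'
python3 - <<'E'
from h import *
s=robot.read_state(); print(s['time'],s['tcp_pos'],s['ee_rot'],s['ft_force'],s['opening'])
p=door(.712,.15,.045,.035); print(rel(p,[np.pi,0,TY]))
snap('top','t1.png')
E
```

```text
time: 3.1
tcp_pos: [0.4498, -0.1266, 0.1828]
ee_rot: [3.14, 0.001, 1.4]
ft_force: [1.4, -0.4, 0.2]
opening: 0.014
grasp_force: 0.0
time: 3.72
tcp_pos: [0.4486, -0.1286, 0.1831]
ee_rot: [3.141, 0.0, 1.399]
ft_force: [-0.9, 0.0, -0.5]
opening: 0.005
grasp_force: 0.0
3.725 [ 0.44861416 -0.12860066  0.18311231] [3.14109499e+00 3.46296431e-04 1.39883655e+00] [-0.86071647  0.02369635 -0.52377324] 0.005453617374494051
(array([ 2.81,  0.82, 14.81]), array([ 0.  ,  0.  , -0.06]))
```

View pics/t1.png

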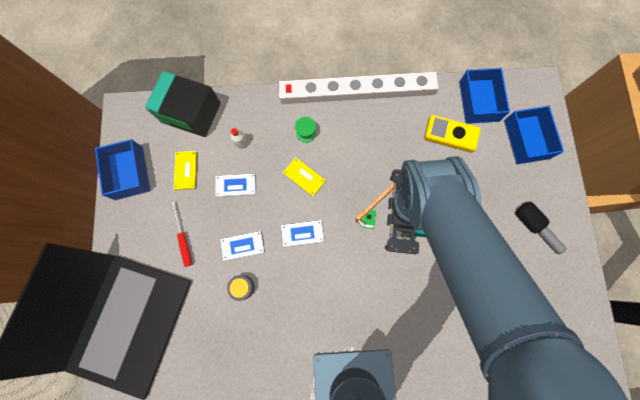

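```bash
python3 -m jog '[[1.5,0.4,4,0,0,0,0],[2.8,0.8,8,0,0,-0.06,0],[2.8,0.8,12,0,0,-0.06,0],[2.8,0.8,14.8,0,0,-0.06,0],[2.8,0.8,14.8,0,0,-0.06,0]]'
python3 - <<'E'
from h import *
s=robot.read_state(); print(s['tcp_pos'],s['ft_force'])
for th in [.712,.85,1,1.15,1.3,1.45,1.6,1.75,1.9,2.0,2.06]: print(th,rel(door(th,.14,.021,.035))[0])
E
```

```text
time: 4.4
tcp_pos: [0.4599, -0.1014, 0.0335]
ee_rot: [-3.138, -0.0, 1.407]
ft_force: [0.3, -0.1, -0.7]
opening: 0.008
grasp_force: 0.0
[ 0.45994703 -0.10136807  0.03348095] [ 0.26998307 -0.12031507 -0.68013416]
0.712 [ 1.08  2.5  -0.16]
0.85 [ 2.66  3.66 -0.17]
1 [ 4.17  5.14 -0.17]
1.15 [ 5.44  6.84 -0.18]
1.3 [ 6.45  8.71 -0.18]
1.45 [ 7.16 10.71 -0.19]
1.6 [ 7.57 12.79 -0.2 ]
1.75 [ 7.66 14.91 -0.21]
1.9 [ 7.44 17.02 -0.22]
2.0 [ 7.11 18.4  -0.22]
2.06 [ 6.85 19.2  -0.22]
```

```bash
python3 -m jog '[[1.1,2.5,-0.1,0,0,0,0],[2.7,3.7,-0.1,0,0,0,0],[4.2,5.1,-0.1,0,0,0,0],[5.4,6.8,-0.1,0,0,0,0],[6.5,8.7,-0.1,0,0,0,0]]'; python3 -m jog '[[0.7,2,0,0,0,0,0],[1.1,4.1,0,0,0,0,0],[1.2,6.2,0,0,0,0,0],[0.9,8.3,0,0,0,0,0],[0.6,9.7,0,0,0,0,0]]';  python3 -m jog '[[-0.2,0.6,0,0,0,0,0],[-0.2,0.6,0,0,0,0,0],[-0.2,0.6,0,0,0,0,0],[0,-0.5,0,0,0,0,0],[0,-2,0,0,0,0,0]]'
python3 - <<'E'
from h import *
im=snap('top'); snap('scene','s2.png'); cv2.imwrite('pics/t2.png',cv2.resize(im[100:260,160:480],None,fx=2.5,fy=2.5)[:,:,::-1])
E
```

```text
time: 5.03
tcp_pos: [0.5585, -0.0505, 0.0363]
ee_rot: [-3.141, -0.0, 1.408]
ft_force: [0.3, -0.2, 0.4]
opening: 0.002
grasp_force: 0.4
time: 5.65
tcp_pos: [0.6555, -0.0607, 0.0362]
ee_rot: [3.141, -0.001, 1.407]
ft_force: [-1.5, 0.2, 0.5]
opening: 0.003
grasp_force: 0.3
time: 6.28
tcp_pos: [0.6337, -0.0576, 0.0358]
ee_rot: [-3.141, -0.0, 1.407]
ft_force: [1.1, 0.5, -0.6]
opening: 0.004
grasp_force: 0.0
```

View pics/s2.png

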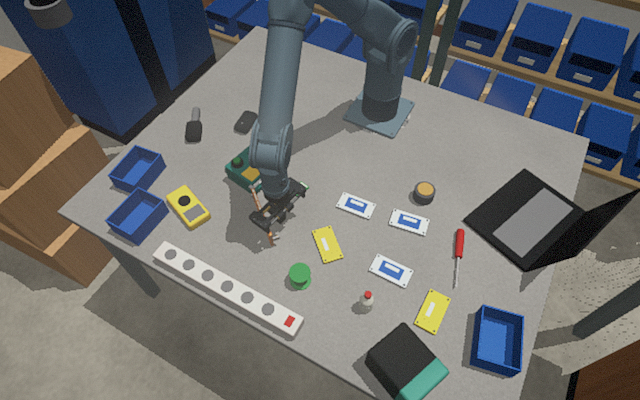

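```bash
python3 -m jog '[[0,-1,-4,0,0,0,0.5],[0,-2,-9,0,0,0,1],[4,-6,-12,0,0,0.5,1],[8,-9,-12,0,0,-0.5,1],[12,-13,-12,0,0,-1,1]]'
python3 - <<'E'
from h import *
im=snap('top'); a=modules(im); print(a)
hsv=cv2.cvtColor(im,cv2.COLOR_RGB2HSV)
print('bottle cap',px2w('top',235,132,.1), robot.spot_in('flux_bottle','top')[:2])
c=np.array([.4465,.1204]); y=-1.508+np.pi; g=c+.038*np.array([np.cos(y),np.sin(y)])
print(g,rel([*g,.08],[np.pi,0,y]))
p=door(2.0,.192,0,.076); print('edge exp px',w2px('top',p)); snap('top'); print([(d['position'],d['confidence']) for d in robot.spot_point('door_edge','top')])
o=cv2.inRange(hsv,(8,130,120),(20,255,255)); o[:,:300]=0; print(cv2.boundingRect(cv2.findNonZero(o)))
E
```

```text
time: 7.0
tcp_pos: [0.526, 0.0828, 0.1568]
ee_rot: [3.139, -0.001, 1.513]
ft_force: [0.4, 0.7, 0.4]
opening: 0.544
grasp_force: 0.0
[(array([421.4, 298.8]), array([ 65.6, 121.8]), -1.437), (array([446.8, 119.5]), array([ 65.6, 122.3]), -1.51), (array([607.9, 317.9]), array([ 66. , 119.4]), -1.57)]
bottle cap [0.7411727  0.29379008 0.1       ] [{'position': [0.7664, 0.6717], 'confidence': 0.67}, {'position': [0.4702, 0.298], 'confidence': 0.52}]
[0.44411531 0.1583251 ] (array([ 6.67, -8.17,  7.67]), array([-0.01, -0.02, -1.07]))
edge exp px [347.11904834 141.76360687]
[([0.5433, 0.3498], 0.66)]
(348, 54, 292, 154)
```

The door is at about 2.02 rad, since the edge is at (347.7,140) and I expected (347,142). Now I'll grasp the nearest module.

```bash
python3 -m jog '[[3.3,-4,2,0,0,-0.5,1],[6.7,-8.2,4,0,0,-1.07,1],[6.7,-8.2,7.7,0,0,-1.07,1],[6.7,-8.2,7.7,0,0,-1.07,1],[6.7,-8.2,7.7,0,0,-1.07,1]]' 55
python3 - <<'E'
from h import *
c=np.array([.4465,.1200]); y=-1.509+np.pi; g=c+.038*np.array([np.cos(y),np.sin(y)])
print(robot.read_state()['opening'],rel([*g,.003],[np.pi,0,y]))
E
```

```text
time: 7.82
tcp_pos: [0.4498, 0.1522, 0.0795]
ee_rot: [3.14, 0.0, 1.621]
ft_force: [0.9, 0.1, -0.6]
opening: 1.001
grasp_force: 0.0
1.00074879025278 (array([ 0.61, -0.54,  7.65]), array([ 0.01,  0.  , -0.11]))
```

```bash
python3 -m jog '[[0.6,-0.55,3,0,0,-0.1,1],[0.6,-0.55,6,0,0,-0.1,1],[0.6,-0.55,7.6,0,0,-0.1,1],[0.6,-0.55,7.6,0,0,-0.1,0.5],[0.6,-0.55,7.6,0,0,-0.1,0.5]]' 55;python3 -m jog '[[0,0,0,0,0,0,0.5],[0,0,0,0,0,0,0.5],[0,0,0,0,0,0,0.5],[0,0,-3,0,0,0,0.5],[0,0,-7,0,0,0,0.5]]' 55
python3 - <<'E'
from h import *
snap('scene')
print(modules(robot.snapshot('top')))
s=robot.read_state(); print(s['tcp_pos'],s['ft_force'],s['ft_torque'],s['opening'],s['grasp_force'])
E
```

```text
time: 8.45
tcp_pos: [0.4434, 0.1589, 0.0038]
ee_rot: [3.14, -0.0, 1.633]
ft_force: [-0.4, -0.5, 0.2]
opening: 0.796
grasp_force: 0.0
time: 9.07
tcp_pos: [0.4416, 0.1584, 0.0732]
ee_rot: [-3.14, 0.001, 1.634]
ft_force: [0.5, 0.7, -1.7]
opening: 0.718
grasp_force: 55.0
[(array([421.3, 299. ]), array([ 65.6, 121.4]), -1.437), (array([607.9, 317.9]), array([ 66. , 119.4]), -1.57)]
[0.44457907 0.15957158 0.0759243 ] [ 1.10216181  1.29447151 -1.43852424] [ 0.0601792  -0.13342431 -0.01595113] 0.7152297471545881 54.96397912502289
```

Module held, with the opening at 63 mm. Before insertion I'll refine the bay pose using edge gradients.

```bash
cat > fit.py <<'E'
from h import *
from scipy.optimize import least_squares
I={n:cv2.GaussianBlur(robot.snapshot(n),(3,3),0).astype(np.float32) for n in('top','scene')}
E={'top':[((-50,80),(55,80)),((63,72),(63,-72))],'scene':[((-55,-80),(55,-80)),((63,20),(63,-72))]}
def W(q,p): return R.from_euler('z',q[2]).apply(np.array(p))+[q[0],q[1],0]
q=BQ.copy()
for it in range(4):
    obs=[]
    for n in E:
        for a,b in E[n]:
            for t in np.linspace(0,1,25):
                p=np.array([a[0]+t*(b[0]-a[0]),a[1]+t*(b[1]-a[1]),75])/1000
                out=np.sign(np.array([b[0]==a[0] and a[0]>0, (a[1]==b[1])*np.sign(a[1]),0.]))
                u=w2px(n,W(q,p)); v=w2px(n,W(q,p+.001*out)); d=(v-u)/np.linalg.norm(v-u)
                k=np.arange(-3,3.01,.1); pts=(u+k[:,None]*d).astype(np.float32)
                s=cv2.remap(I[n],pts[None,:,0],pts[None,:,1],1)[0]
                s=s[:,0]-.0*s[:,1]   # red: teal low, bench high
                if it: s=s
                # crossing of mid level
                lo,hi=s[:8].mean(),s[-8:].mean()
                if abs(hi-lo)<40: continue
                c=np.where(np.diff(np.sign(s-(lo+hi)/2)))[0]
                if len(c)!=1: continue
                obs.append((n,p,out,k[c[0]]+.05,u,d))
    def f(x): return np.array([(w2px(n,W(x,p))-u)@d-k for n,p,o,k,u,d in obs])
    s=least_squares(f,q,loss='soft_l1',f_scale=.3); q=s.x
print(q,len(obs))
for n in E:
    for o in {tuple(o[2]) for o in obs if o[0]==n}:
        r=[s.fun[i] for i,x in enumerate(obs) if x[0]==n and tuple(x[2])==o]; print(n,o,len(r),np.mean(r).round(2),np.std(r).round(2))
E
python3 fit.py
```

```text
Traceback (most recent call last):
  File "fit.py", line 26, in <module>
    s=least_squares(f,q,loss='soft_l1',f_scale=.3); q=s.x
  File "fit.py", line 25, in f
    def f(x): return np.array([(w2px(n,W(x,p))-u)@d-k for n,p,o,k,u,d in obs])
                                ~~~~^^^^^^^^^^
  File "h.py", line 13, in w2px
    K,o,M=cam(n); c=K@(M.T@(np.array(p)-o)); return c[:2]/c[2]
          ~~~^^^
  File "h.py", line 5, in cam
    c=robot.camera_params(n); K=np.array(c['mtx']); o=np.array(c['origin']); q=np.array(c['orientation'])
ValueError: time passes only in moves, steps and waits
```

```bash
sed -i 's/^def cam(n)/from functools import lru_cache\n@lru_cache\ndef cam(n)/' h.py; python3 fit.py
```

```text
[ 0.49196293 -0.24773007 -1.73815599] 90
top (np.float64(1.0), np.float64(0.0), np.float64(0.0)) 25 -0.01 0.1
top (np.float64(0.0), np.float64(1.0), np.float64(0.0)) 15 -0.06 0.25
scene (np.float64(1.0), np.float64(0.0), np.float64(0.0)) 25 0.0 0.1
scene (np.float64(0.0), np.float64(-1.0), np.float64(0.0)) 25 -0.01 0.08
```

```bash
sed -i 's/^BQ=.*/BQ=np.array([.4920,-.2477,-1.7382]); TY=1.4034/' h.py
cat >> h.py <<'E'
def slot(k): return (-.038 if k in(0,2) else .038),(.026 if k<2 else .050)
def togo(k,x,dz=.005,tilt=0):
    y,z=slot(k); print(rel(b2w([x,y,z+dz]),[np.pi,0,TY])); s=robot.read_state(); print('bay',np.round(w2b(s['tcp_pos'])*1000,1),'F',np.round(s['ft_force'],1),'t',s['time'],s['opening'])
E
python3 -c "
from h import *
togo(0,-.19,.055)"
```

```text
(array([-21.46,   3.1 ,  -0.89]), array([-0.01,  0.01,  2.2 ]))
bay [-391.9 -117.2   72. ] F [-0.5  0.4 -2.3] t 9.375 0.7167016066403783
```

```bash
python3 -m jog '[[-5,0.6,-0.9,0,0,0.5,0.5],[-10,1.3,-0.9,0,0,1,0.5],[-15,2,-0.9,0,0,1.6,0.5],[-20,2.8,-0.9,0,0,2.2,0.5],[-21.5,3.1,-0.9,0,0,2.2,0.5]]';python3 -m jog '[[0,0,0,0,0,0,0.5],[0,0,0,0,0,0,0.5],[0,0,0,0,0,0,0.5],[0,0,0,0,0,0,0.5],[0,0,0,0,0,0,0.5]]'; python3 -c "
from h import *
togo(0,-.19,.005)
im=robot.snapshot('scene');cv2.imwrite('pics/s3.png',cv2.resize(im[130:250,200:360],None,fx=5,fy=5,interpolation=2)[:,:,::-1])"
```

```text
time: 10.0
tcp_pos: [0.4862, -0.0576, 0.0805]
ee_rot: [-3.139, 0.002, 1.398]
ft_force: [0.3, 0.1, -1.6]
opening: 0.715
grasp_force: 55.0
time: 10.62
tcp_pos: [0.4869, -0.0535, 0.0819]
ee_rot: [3.142, -0.0, 1.404]
ft_force: [-0.4, -0.1, -1.7]
opening: 0.715
grasp_force: 55.0
(array([-0.07, -0.06,  5.09]), array([ 0.  , -0.  ,  0.01]))
bay [-190.7  -37.4   81.9] F [-0.4 -0.1 -1.7] t 10.625 0.7153365467239424
```

View pics/s3.png

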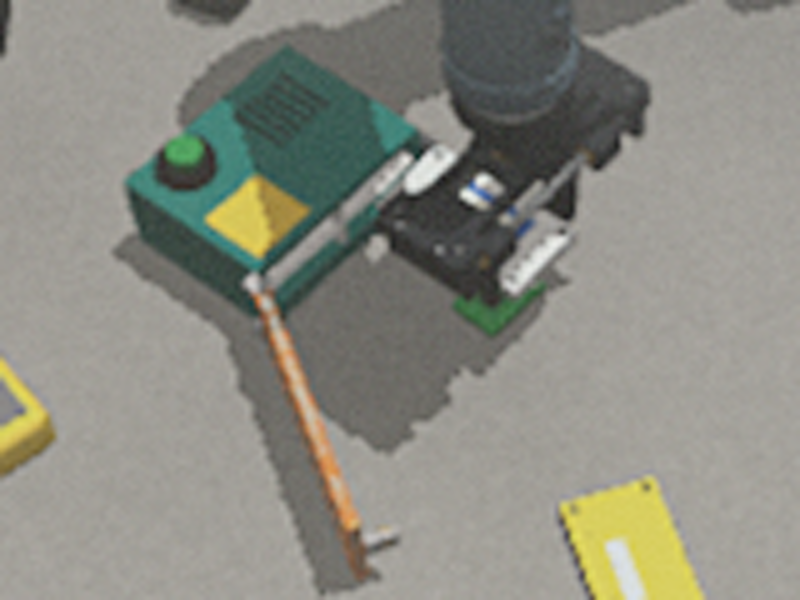

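```bash
python3 -m jog '[[-0.1,0,2.5,0,0,0,0.5],[-0.1,-0.06,5.1,0,0,0,0.5],[-0.1,-0.06,5.1,0,0,0,0.5],[-0.1,-0.06,5.1,0,0,0,0.5],[-0.1,-0.06,5.1,0,0,0,0.5]]';python3 -c "
from h import *
togo(0,-.094,.005)"; python3 -m jog '[[-0.8,0,0,0,0,0,0.5],[-1.6,0,0,0,0,0,0.5],[-2.4,0,0,0,0,0,0.5],[-3.2,0,0,0,0,0,0.5],[-4,0,0,0,0,0,0.5]]';python3 -c "
from h import *
togo(0,-.094,.005)"
```

```text
time: 11.3
tcp_pos: [0.487, -0.0548, 0.0318]
ee_rot: [3.14, -0.0, 1.403]
ft_force: [0.1, 0.4, -1.6]
opening: 0.717
grasp_force: 55.0
(array([-9.54, -0.09,  0.08]), array([ 0.02, -0.  , -0.  ]))
bay [-189.4  -37.1   31.8] F [ 0.1  0.4 -1.6] t 11.3 0.7172664850496242
time: 11.92
tcp_pos: [0.4794, -0.0949, 0.0308]
ee_rot: [-3.142, 0.0, 1.403]
ft_force: [-0.0, 0.9, -1.6]
opening: 0.718
grasp_force: 55.0
(array([-5.45, -0.01, -0.02]), array([-0.,  0., -0.]))
bay [-148.5  -37.9   30.8] F [-0.   0.9 -1.6] t 11.925 0.7183633081719591
```

Inserted about 15 mm without contact force. Continuing.

```bash
python3 -m jog '[[-1,0,0,0,0,0,0.5],[-2,0,0,0,0,0,0.5],[-3,0,0,0,0,0,0.5],[-4.2,0,0,0,0,0,0.5],[-5.3,0,0,0,0,0,0.5]]';python3 -c "
from h import *
togo(0,-.094,.005)"
```

```text
time: 12.55
tcp_pos: [0.4705, -0.1474, 0.0308]
ee_rot: [-3.142, 0.0, 1.403]
ft_force: [-0.7, 0.5, -1.7]
opening: 0.711
grasp_force: 55.0
(array([-0.13, -0.01, -0.02]), array([-0.,  0., -0.]))
bay [-95.3 -37.9  30.8] F [-0.7  0.5 -1.7] t 12.55 0.7108993789660084
```

```bash
python3 -m jog '[[0,0,0,0,0,0,0.9],[0,0,0,0,0,0,0.9],[1.5,0,0,0,0,0,0.9],[3,0,0,0,0,0,0.9],[4.5,0,0,0,0,0,0.6]]' 30; python3 -m jog '[[0,0,0,0,0,0,0],[0,0,0,0,0,0,0],[0,0,0,0,0,0,0],[0,0,0,0,0,0,0],[0,0,0,0,0,0,0]]';python3 -c "
from h import *
togo(0,-.079,.007)"
```

```text
time: 13.18
tcp_pos: [0.4785, -0.1001, 0.0309]
ee_rot: [3.141, -0.0, 1.405]
ft_force: [0.2, 0.1, -0.1]
opening: 0.811
grasp_force: 0.0
time: 13.8
tcp_pos: [0.4781, -0.1024, 0.0308]
ee_rot: [-3.142, 0.0, 1.403]
ft_force: [0.4, -0.1, 0.3]
opening: 0.246
grasp_force: 0.0
(array([-6.19, -0.01, -0.22]), array([-0.,  0., -0.]))
bay [-140.9  -37.9   30.8] F [ 0.4 -0.1  0.3] t 13.8 0.2458720924915146
```

```bash
python3 -m jog '[[0,0,-0.2,0,0,0,0],[-0.6,0,-0.2,0,0,0,0],[-2.4,0,-0.2,0,0,0,0],[-4.2,0,-0.2,0,0,0,0],[-6,0,-0.2,0,0,0,0]]';python3 -c "
from h import *
togo(0,-.074,.007)"; python3 -m jog '[[-0.1,0,0,0,0,0,0],[-0.2,0,0,0,0,0,0],[-0.3,0,0,0,0,0,0],[-0.4,0,0,0,0,0,0],[-0.4,0,0,0,0,0,0]]';python3 -c "
from h import *
togo(0,-.074,.007)"
```

```text
time: 14.42
tcp_pos: [0.4683, -0.1617, 0.0329]
ee_rot: [3.141, -0.0, 1.404]
ft_force: [0.2, 1.0, -0.2]
opening: 0.009
grasp_force: 0.8
(array([-0.68, -0.03, -0.01]), array([ 0., -0.,  0.]))
bay [-80.8 -37.7  32.9] F [ 0.2  1.  -0.2] t 14.425 0.00877639444413287
time: 15.05
tcp_pos: [0.4675, -0.165, 0.0328]
ee_rot: [-3.142, -0.0, 1.404]
ft_force: [-0.4, 0.4, 0.2]
opening: 0.008
grasp_force: 0.0
(array([-0.34, -0.01, -0.02]), array([-0., -0.,  0.]))
bay [-77.4 -37.9  32.8] F [-0.4  0.4  0.2] t 15.05 0.007932483434908308
```

```bash
python3 -m jog '[[-0.1,0,0,0,0,0,0],[-0.2,0,0,0,0,0,0],[-0.3,0,0,0,0,0,0],[-0.4,0,0,0,0,0,0],[-0.4,0,0,0,0,0,0]]';python3 -m jog '[[-0.1,0,0,0,0,0,0],[-0.2,0,0,0,0,0,0],[-0.3,0,0,0,0,0,0],[-0.3,0,0,0,0,0,0],[-0.3,0,0,0,0,0,0]]';python3 -c "
from h import *
togo(0,-.074,.007)"
```

```text
time: 15.68
tcp_pos: [0.4672, -0.167, 0.0328]
ee_rot: [3.141, -0.003, 1.405]
ft_force: [1.0, 7.3, 1.1]
opening: 0.005
grasp_force: 3.5
time: 16.3
tcp_pos: [0.4672, -0.1672, 0.0328]
ee_rot: [3.141, -0.005, 1.407]
ft_force: [0.9, 14.1, 1.5]
opening: 0.005
grasp_force: 6.9
(array([-0.13, -0.01, -0.02]), array([ 0.  , -0.05,  0.04]))
bay [-75.3 -37.9  32.8] F [ 0.9 14.1  1.5] t 16.3 0.0047616690426850235
```

Module fully home, with a firm stop at 14 N. On to the next one, re-measuring positions on the way.

```bash
python3 -m jog '[[4,0,0,0,0,0,0],[6,0,-5,0,0,0,0.5],[12,0,-8,0,0,-1,1],[18,1,-8,0,0,-2,1],[24,2,-8,0,0,-3,1]]' 55;  python3 -m jog '[[5,-3,0,0,0,-1,1],[10,-6,0,0,0,-2,1],[15,-8,0,0,0,-2,1],[15,-8,0,0,0,-2,1],[15,-8,0,0,0,-2,1]]'
python3 - <<'E'
from h import *
print(modules(robot.snapshot('top')),modules(robot.snapshot('scene'),'scene')[:4])
c=np.array([.4207,.2995]); y=-1.436+np.pi; g=c+.038*np.array([np.cos(y),np.sin(y)])
print(rel([*g,.003],[np.pi,0,y]),robot.read_state()['tcp_pos'])
E
```

```text
time: 16.92
tcp_pos: [0.5268, 0.0613, 0.1136]
ee_rot: [3.14, 0.001, 1.72]
ft_force: [0.9, -0.0, -0.7]
opening: 0.437
grasp_force: 0.0
time: 17.55
tcp_pos: [0.4253, 0.1963, 0.1128]
ee_rot: [-3.142, 0.001, 1.927]
ft_force: [0.2, -1.3, -0.0]
opening: 0.992
grasp_force: 0.0
[(array([609.6, 318. ]), array([ 65.8, 121.4]), -1.531)] [(array([606.2, 318.1]), array([ 64.6, 122.1]), 1.564), (array([419.7, 300.1]), array([ 66.7, 121.6]), -1.437), (array([-346. ,  608.3]), array([156.1, 211.1]), -0.012), (array([-346.5,  423.4]), array([153.7, 210.5]), -0.005)]
(array([13.64,  3.96, 10.96]), array([-0.  ,  0.01,  2.09])) [0.42566672 0.19560923 0.11268732]
```

```bash
python3 -m jog '[[5,1.5,0,0,0,1,1],[10,3,3,0,0,2.1,1],[13.6,4,6,0,0,2.1,1],[13.6,4,7,0,0,2.1,1],[13.6,4,7,0,0,2.1,1]]'
python3 - <<'E'
from h import *
c=np.array([.4207,.2995]); y=-1.436+np.pi; g=c+.038*np.array([np.cos(y),np.sin(y)])
print(rel([*g,.003],[np.pi,0,y]),robot.read_state()['tcp_pos'])
E
```

```text
time: 18.27
tcp_pos: [0.4153, 0.3364, 0.042]
ee_rot: [-3.14, 0.002, 1.705]
ft_force: [0.6, -0.3, -0.1]
opening: 0.999
grasp_force: 0.0
(array([0.08, 0.05, 3.9 ]), array([-0.01,  0.02, -0.  ])) [0.41529417 0.33638009 0.04198097]
```

```bash
python3 -m jog '[[0.1,0,2,0,0,0,1],[0.1,0.05,3.9,0,0,0,1],[0.1,0.05,3.9,0,0,0,1],[0.1,0.05,3.9,0,0,0,0.5],[0.1,0.05,3.9,0,0,0,0.5]]' 55;python3 -m jog '[[0,0,0,0,0,0,0.5],[0,0,0,0,0,0,0.5],[0,0,0,0,0,0,0.5],[0,0,-4,0,0,0,0.5],[0,0,-10,0,0,0,0.5]]'; python3 -m jog '[[0,0,0,0,0,0,0.5],[0,0,0,0,0,0,0.5],[0,0,0,0,0,0,0.5],[0,0,0,0,0,0,0.5],[0,0,0,0,0,0,0.5]]'; python3 -c "
from h import *
togo(2,-.19,.055)"
```

```text
time: 18.9
tcp_pos: [0.4154, 0.34, 0.0043]
ee_rot: [3.141, -0.001, 1.707]
ft_force: [-0.3, -0.5, 0.5]
opening: 0.796
grasp_force: 0.0
time: 19.52
tcp_pos: [0.4137, 0.3384, 0.1033]
ee_rot: [-3.137, 0.002, 1.707]
ft_force: [1.4, 1.0, -1.3]
opening: 0.714
grasp_force: 55.0
time: 20.15
tcp_pos: [0.4148, 0.3395, 0.1031]
ee_rot: [-3.14, 0.001, 1.707]
ft_force: [-0.4, -0.4, -1.7]
opening: 0.719
grasp_force: 55.0
(array([-39.96,   1.72,  -0.17]), array([-0.01,  0.01,  2.9 ]))
bay [-566.1 -174.   103.1] F [-0.4 -0.4 -1.7] t 20.15 0.7190641815979875
```

```bash
python3 -m jog '[[-5,0.2,-0.2,0,0,0.5,0.5],[-11,0.5,-0.2,0,0,1,0.5],[-17,0.8,-0.2,0,0,1.5,0.5],[-23,1.1,-0.2,0,0,2,0.5],[-29,1.3,-0.2,0,0,2.9,0.5]]';  python3 -m jog '[[0,0,0,0,0,0,0.5],[0,0,0,0,0,0,0.5],[0,0,0,0,0,0,0.5],[0,0,0,0,0,0,0.5],[0,0,0,0,0,0,0.5]]'; python3 -c "
from h import *
togo(2,-.19,.0055)"
```

```text
time: 20.78
tcp_pos: [0.4677, 0.0523, 0.1058]
ee_rot: [3.141, -0.0, 1.401]
ft_force: [1.6, -0.2, -1.7]
opening: 0.718
grasp_force: 55.0
time: 21.4
tcp_pos: [0.4673, 0.0549, 0.1058]
ee_rot: [-3.141, -0.0, 1.405]
ft_force: [-0.7, -0.7, -2.0]
opening: 0.721
grasp_force: 55.0
(array([-10.43,   3.66,   5.03]), array([-0.  , -0.  ,  0.02]))
bay [-294.3  -74.8  105.8] F [-0.7 -0.7 -2. ] t 21.4 0.720547980463662
```

```bash
python3 -m jog '[[-4,1.5,2,0,0,0,0.5],[-8,3,4,0,0,0,0.5],[-10.4,3.66,5,0,0,0,0.5],[-10.4,3.66,5,0,0,0,0.5],[-10.4,3.66,5,0,0,0,0.5]]';  python3 -c "
from h import *
togo(2,-.094,.0055)";  python3 -m jog '[[-0.8,-0.05,0,0,0,0,0.5],[-1.6,-0.05,0,0,0,0,0.5],[-2.4,-0.05,0,0,0,0,0.5],[-3.2,-0.05,0,0,0,0,0.5],[-4,-0.05,0,0,0,0,0.5]]';python3 -c "
from h import *
togo(2,-.094,.0055)"
```

```text
time: 22.02
tcp_pos: [0.4864, -0.053, 0.0562]
ee_rot: [3.141, -0.001, 1.405]
ft_force: [0.2, 0.2, -1.0]
opening: 0.715
grasp_force: 55.0
(array([-9.7 , -0.02,  0.06]), array([ 0.  , -0.01,  0.01]))
bay [-191.   -37.9   56.2] F [ 0.2  0.2 -1. ] t 22.025 0.7154254763957606
time: 22.65
tcp_pos: [0.4789, -0.0946, 0.0558]
ee_rot: [-3.142, 0.0, 1.403]
ft_force: [0.1, -0.9, -1.6]
opening: 0.717
grasp_force: 55.0
(array([-5.48,  0.05,  0.03]), array([-0.,  0., -0.]))
bay [-148.8  -38.4   55.8] F [ 0.1 -0.9 -1.6] t 22.65 0.7169538743328772
```

```bash
python3 -m jog '[[-1,0.05,0,0,0,0,0.5],[-2,0.05,0,0,0,0,0.5],[-3,0.05,0,0,0,0,0.5],[-4.2,0.05,0,0,0,0,0.5],[-5.3,0.05,0,0,0,0,0.5]]';python3 -c "
from h import *
togo(2,-.094,.0055)"
```

```text
time: 23.28
tcp_pos: [0.4705, -0.1472, 0.0558]
ee_rot: [-3.142, 0.0, 1.403]
ft_force: [0.5, -0.4, -1.3]
opening: 0.713
grasp_force: 55.0
(array([-0.15, -0.  ,  0.03]), array([-0.,  0., -0.]))
bay [-95.5 -38.   55.8] F [ 0.5 -0.4 -1.3] t 23.275 0.7129146626788535
```

```bash
python3 -m jog '[[0,0,0,0,0,0,0.9],[0,0,0,0,0,0,0.9],[1.5,0,0,0,0,0,0.9],[3,0,0,0,0,0,0.9],[4.5,0,0,0,0,0,0.6]]' 30; python3 -m jog '[[0,0,0,0,0,0,0],[0,0,0,0,0,0,0],[0,0,0,0,0,0,0],[0,0,0,0,0,0,0],[0,0,0,0,0,0,0]]'; python3 -m jog '[[0,0,-0.2,0,0,0,0],[-0.6,0,-0.2,0,0,0,0],[-2.4,0,-0.2,0,0,0,0],[-4.2,0,-0.2,0,0,0,0],[-6,0,-0.2,0,0,0,0]]';python3 -m jog '[[-0.15,0,0,0,0,0,0],[-0.3,0,0,0,0,0,0],[-0.45,0,0,0,0,0,0],[-0.6,0,0,0,0,0,0],[-0.6,0,0,0,0,0,0]]';python3 -c "
from h import *
togo(2,-.074,.007)"
```

```text
time: 23.9
tcp_pos: [0.4785, -0.0999, 0.0559]
ee_rot: [3.142, -0.0, 1.405]
ft_force: [-0.3, -1.0, -1.0]
opening: 0.813
grasp_force: 0.0
time: 24.52
tcp_pos: [0.4781, -0.1022, 0.0558]
ee_rot: [-3.142, 0.0, 1.403]
ft_force: [0.1, -0.2, 0.3]
opening: 0.244
grasp_force: 0.0
time: 25.15
tcp_pos: [0.468, -0.1625, 0.0579]
ee_rot: [3.141, -0.0, 1.403]
ft_force: [0.7, 2.6, 1.4]
opening: 0.001
grasp_force: 1.2
time: 25.78
tcp_pos: [0.4672, -0.1666, 0.0578]
ee_rot: [-3.142, -0.0, 1.404]
ft_force: [-0.4, -0.1, -0.1]
opening: 0.008
grasp_force: 0.3
(array([-0.18, -0.01,  0.08]), array([-0.  , -0.  ,  0.01]))
bay [-75.8 -37.9  57.8] F [-0.4 -0.1 -0.1] t 25.775 0.008108944422328828
```

Nearly home. One more firm push, then on to the last module.

```bash
python3 -m jog '[[-0.1,0,0,0,0,0,0],[-0.2,0,0,0,0,0,0],[-0.3,0,0,0,0,0,0],[-0.4,0,0,0,0,0,0],[-0.4,0,0,0,0,0,0]]';python3 -c "
from h import *
togo(2,-.074,.007)"; python3 -m jog '[[4,0,0,0,0,0,0],[6,0,-5,0,0,0,0.5],[12,2,-8,0,0,-1,1],[18,4,-8,0,0,-1,1],[24,6,-8,0,0,-1,1]]' 55;  python3 -m jog '[[5,1,0,0,0,0,1],[10,2,0,0,0,0,1],[10,2,0,0,0,0,1],[10,2,0,0,0,0,1],[10,2,0,0,0,0,1]]'
python3 - <<'E'
from h import *
print(modules(robot.snapshot('top')),modules(robot.snapshot('scene'),'scene')[:4])
c=np.array([.6072,.3180]); y=-1.573+np.pi; g=c+.038*np.array([np.cos(y),np.sin(y)])
print(rel([*g,.1],[np.pi,0,y]),robot.read_state()['tcp_pos'])
E
```

```text
time: 26.4
tcp_pos: [0.4671, -0.1671, 0.0578]
ee_rot: [3.142, -0.004, 1.406]
ft_force: [1.0, 11.1, 0.0]
opening: 0.002
grasp_force: 5.3
(array([-0.13, -0.  ,  0.08]), array([ 0.  , -0.04,  0.03]))
bay [-75.3 -38.   57.8] F [ 1.  11.1  0. ] t 26.4 0.001977356512911242
time: 27.02
tcp_pos: [0.5631, 0.0492, 0.1386]
ee_rot: [3.14, 0.001, 1.507]
ft_force: [1.4, 0.7, 0.1]
opening: 0.434
grasp_force: 0.0
time: 27.65
tcp_pos: [0.588, 0.1447, 0.1376]
ee_rot: [-3.141, 0.002, 1.506]
ft_force: [-0.4, -0.3, 0.0]
opening: 0.992
grasp_force: 0.0
[(array([607.9, 317.9]), array([ 66. , 119.5]), -1.57)] [(array([606.2, 318.4]), array([ 66., 122.]), -1.564), (array([-346.6,  608.4]), array([155.9, 211.3]), -0.004), (array([-346.3,  423.7]), array([154.3, 210.2]), -0.005), (array([-345.3,  236.6]), array([162.3, 208.1]), -0.005)]
(array([21.17,  0.55,  3.75]), array([-0.  ,  0.01, -0.6 ])) [0.58806214 0.14516033 0.13772925]
```

```bash
python3 -m jog '[[6,0.1,1,0,0,-0.2,1],[12,0.3,2,0,0,-0.4,1],[18,0.5,3,0,0,-0.65,1],[21.2,0.55,6,0,0,-0.65,1],[21.2,0.55,9,0,0,-0.65,1]]';python3 -m jog '[[0,0,0,0,0,0,1],[0,0,0,0,0,0,1],[0,0,0,0,0,0,1],[0,0,0,0,0,0,1],[0,0,0,0,0,0,1]]'
python3 - <<'E'
from h import *
c=np.array([.6072,.3180]); y=-1.567+np.pi; g=c+.038*np.array([np.cos(y),np.sin(y)])
print(rel([*g,.003],[np.pi,0,y]),robot.read_state()['tcp_pos'])
E
```

```text
time: 28.38
tcp_pos: [0.6058, 0.3619, 0.0473]
ee_rot: [3.141, -0.003, 1.579]
ft_force: [-0.2, -0.4, 0.3]
opening: 0.997
grasp_force: 0.0
time: 29.0
tcp_pos: [0.6071, 0.3582, 0.0484]
ee_rot: [3.141, -0.0, 1.576]
ft_force: [0.4, -0.3, 0.2]
opening: 1.003
grasp_force: 0.0
(array([-0.22, -0.01,  4.54]), array([ 0.01, -0.  ,  0.01])) [0.60707097 0.35817882 0.0483767 ]
```

```bash
python3 -m jog '[[-0.2,0,2.5,0,0,0,1],[-0.2,0,4.5,0,0,0,1],[-0.2,0,4.5,0,0,0,1],[-0.2,0,4.5,0,0,0,0.5],[-0.2,0,4.5,0,0,0,0.5]]' 55;python3 -m jog '[[0,0,0,0,0,0,0.5],[0,0,0,0,0,0,0.5],[0,0,0,0,0,0,0.5],[0,0,-5,0,0,0,0.5],[0,0,-11,0,0,0,0.5]]'; python3 -m jog '[[-5,0,0,0,0,0,0.5],[-10,0,0,0,0,0,0.5],[-15,0,0,0,0,0,0.5],[-15,0,0,0,0,0,0.5],[-15,0,0,0,0,0,0.5]]'; python3 -c "
from h import *
togo(3,-.19,.065)"
```

```text
time: 29.62
tcp_pos: [0.6062, 0.3559, 0.0018]
ee_rot: [-3.14, 0.001, 1.576]
ft_force: [0.7, 0.3, -0.4]
opening: 0.796
grasp_force: 0.0
time: 30.25
tcp_pos: [0.6057, 0.3555, 0.1125]
ee_rot: [-3.139, 0.002, 1.576]
ft_force: [0.3, 1.1, -1.6]
opening: 0.718
grasp_force: 55.0
time: 30.88
tcp_pos: [0.6074, 0.2069, 0.1129]
ee_rot: [-3.142, -0.001, 1.576]
ft_force: [-0.5, 1.3, -3.1]
opening: 0.718
grasp_force: 55.0
(array([-27.33,  -4.78,  -0.23]), array([-0.  , -0.01,  1.65]))
bay [-467.5   38.1  112.9] F [-0.5  1.3 -3.1] t 30.875 0.7182876397872988
```

```bash
python3 -m jog '[[-6,-1,0,0,0,0.5,0.5],[-12,-2,0,0,0,1,0.5],[-18,-3,0,0,0,1.65,0.5],[-24,-4.2,0,0,0,1.65,0.5],[-27.3,-4.8,0,0,0,1.65,0.5]]';  python3 -m jog '[[0,0,0,0,0,0,0.5],[0,0,0,0,0,0,0.5],[0,0,0,0,0,0,0.5],[0,0,0,0,0,0,0.5],[0,0,0,0,0,0,0.5]]'; python3 -c "
from h import *
togo(3,-.19,.005)"
```

```text
time: 31.5
tcp_pos: [0.5607, -0.069, 0.1128]
ee_rot: [-3.142, 0.001, 1.403]
ft_force: [0.2, 0.1, -1.9]
opening: 0.718
grasp_force: 55.0
time: 32.12
tcp_pos: [0.5612, -0.0664, 0.1128]
ee_rot: [3.142, -0.0, 1.404]
ft_force: [-0.0, 0.8, -2.5]
opening: 0.717
grasp_force: 55.0
(array([-0.03,  0.  ,  5.78]), array([ 0.  , -0.  ,  0.01]))
bay [-190.3   38.   112.8] F [-0.   0.8 -2.5] t 32.125 0.7166248621341836
```

```bash
python3 -m jog '[[0,0,3,0,0,0,0.5],[0,0,5.75,0,0,0,0.5],[0,0,5.75,0,0,0,0.5],[0,0,5.75,0,0,0,0.5],[0,0,5.75,0,0,0,0.5]]'; python3 -m jog '[[-0.8,0,0,0,0,0,0.5],[-1.6,0,0,0,0,0,0.5],[-2.4,0,0,0,0,0,0.5],[-3.2,0,0,0,0,0,0.5],[-4,0,0,0,0,0,0.5]]';python3 -c "
from h import *
togo(3,-.094,.005)"
```

```text
time: 32.75
tcp_pos: [0.562, -0.067, 0.0565]
ee_rot: [3.14, -0.0, 1.403]
ft_force: [-1.0, 0.4, -2.2]
opening: 0.716
grasp_force: 55.0
time: 33.38
tcp_pos: [0.5542, -0.1072, 0.0552]
ee_rot: [-3.141, 0.0, 1.403]
ft_force: [-0.7, 0.1, -2.4]
opening: 0.716
grasp_force: 55.0
(array([-5.49,  0.01,  0.02]), array([-0.,  0., -0.]))
bay [-148.9   37.9   55.2] F [-0.7  0.1 -2.4] t 33.375 0.7158446930694686
```

```bash
python3 -m jog '[[-1,0,0,0,0,0,0.5],[-2,0,0,0,0,0,0.5],[-3,0,0,0,0,0,0.5],[-4,0,0,0,0,0,0.5],[-5.1,0,0,0,0,0,0.5]]';python3 -c "
from h import *
togo(3,-.094,.005)"
```

```text
time: 34.0
tcp_pos: [0.5458, -0.1574, 0.0553]
ee_rot: [3.142, -0.0, 1.404]
ft_force: [0.4, 0.4, -1.8]
opening: 0.716
grasp_force: 55.0
(array([-0.4 ,  0.  ,  0.03]), array([ 0., -0.,  0.]))
bay [-98.   38.   55.3] F [ 0.4  0.4 -1.8] t 34.0 0.7164427243399789
```

```bash
python3 -m jog '[[0,0,0,0,0,0,0.8],[0,0,0,0,0,0,0.8],[1.5,0,0,0,0,0,0.8],[3,0,0,0,0,0,0.8],[4.5,0,0,0,0,0,0.6]]' 30; python3 -m jog '[[0,0,0,0,0,0,0],[0,0,0,0,0,0,0],[0,0,0,0,0,0,0],[0,0,0,0,0,0,0],[0,0,0,0,0,0,0]]'; python3 -m jog '[[0,0,-0.2,0,0,0,0],[-0.6,0,-0.2,0,0,0,0],[-2.4,0,-0.2,0,0,0,0],[-4.2,0,-0.2,0,0,0,0],[-6.2,0,-0.2,0,0,0,0]]';python3 -m jog '[[-0.15,0,0,0,0,0,0],[-0.3,0,0,0,0,0,0],[-0.45,0,0,0,0,0,0],[-0.6,0,0,0,0,0,0],[-0.6,0,0,0,0,0,0]]';python3 -c "
from h import *
togo(3,-.074,.007)"
```

```text
time: 34.62
tcp_pos: [0.5537, -0.1103, 0.0554]
ee_rot: [3.142, -0.001, 1.405]
ft_force: [0.1, -0.1, 0.1]
opening: 0.711
grasp_force: 0.0
time: 35.25
tcp_pos: [0.5533, -0.1127, 0.0553]
ee_rot: [-3.142, 0.0, 1.403]
ft_force: [0.5, 0.6, -0.5]
opening: 0.14
grasp_force: 0.0
time: 35.88
tcp_pos: [0.543, -0.1749, 0.0575]
ee_rot: [3.141, -0.0, 1.403]
ft_force: [0.5, 2.8, 1.0]
opening: 0.005
grasp_force: 1.4
time: 36.5
tcp_pos: [0.542, -0.1792, 0.0572]
ee_rot: [-3.141, -0.0, 1.404]
ft_force: [0.2, 1.8, -0.5]
opening: 0.002
grasp_force: 0.2
(array([-0.19,  0.01,  0.02]), array([-0., -0.,  0.]))
bay [-75.9  37.9  57.2] F [ 0.2  1.8 -0.5] t 36.5 0.0024404210260787463
```

```bash
python3 -m jog '[[-0.1,0,0,0,0,0,0],[-0.2,0,0,0,0,0,0],[-0.3,0,0,0,0,0,0],[-0.4,0,0,0,0,0,0],[-0.4,0,0,0,0,0,0]]';python3 -c "
from h import *
togo(3,-.074,.007)"; python3 -m jog '[[3,0,0,0,0,0,0],[6,0,-2,0,0,0,0],[8,0,-7,0,0,0,0],[8,5,-10,0,0,0,0],[8,10,-10,0,0,0,0]]';  python3 -m jog '[[0,2,0,0,0,0,0],[0,4,0,0,0,0,0],[0,6,0,0,0,0,0],[0,6,0,0,0,0,0],[0,6,0,0,0,0,0]]'
python3 - <<'E'
from h import *
im=robot.snapshot('top'); cv2.imwrite('pics/t4.png',cv2.resize(im[100:260,300:500],None,fx=3.5,fy=3.5,interpolation=2)[:,:,::-1])
robot.snapshot('scene')
for n in('top','scene'): print(n,[(np.array(d['position'])*[640,400],d['confidence']) for d in robot.spot_point('door_edge',n)][:2])
for th in(1.95,2.02,2.1): print(th,w2px('top',door(th,.192,0,.076)),w2px('scene',door(th,.192,-.0035,.045)))
p=door(2.03,.14,-.05,.035); print(p,rel(p))
E
```

```text
time: 37.12
tcp_pos: [0.542, -0.1795, 0.0573]
ee_rot: [-3.142, -0.004, 1.406]
ft_force: [0.1, 8.9, 0.2]
opening: 0.004
grasp_force: 4.6
(array([-0.16,  0.01,  0.03]), array([-0.  , -0.04,  0.03]))
bay [-75.6  37.9  57.3] F [0.1 8.9 0.2] t 37.125 0.00371392220657108
time: 37.75
tcp_pos: [0.6563, -0.1221, 0.161]
ee_rot: [3.136, 0.001, 1.403]
ft_force: [0.7, -0.1, 0.3]
opening: 0.003
grasp_force: 0.0
time: 38.38
tcp_pos: [0.7117, -0.1313, 0.157]
ee_rot: [-3.141, 0.0, 1.403]
ft_force: [0.6, -0.0, 0.8]
opening: 0.006
grasp_force: 0.0
top [(array([347.52, 138.6 ]), 0.95)]
scene [(array([270.72, 238.48]), 0.67)]
1.95 [345.62920253 144.62208769] [277.7169269  237.82388566]
2.02 [347.84547446 140.87302254] [273.70411662 239.53278551]
2.1 [350.69982556 136.80303561] [268.96223059 241.19581065]
[ 0.71378031 -0.10482125  0.035     ] (array([ 2.64, -0.26, 12.25]), None)
```

View pics/t4.png

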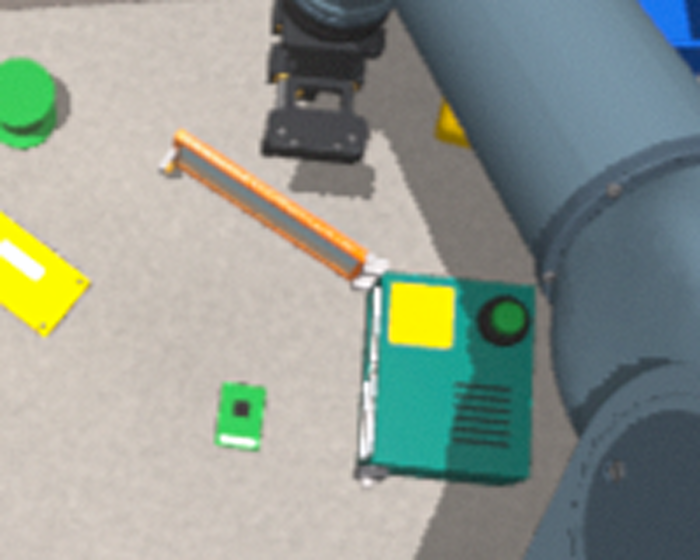

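The crop shows the door at about 2.05 rad, edge at crop (178,140), nothing protruding from the bay, and the gripper beyond the door's outer face. Now I'll close it.

```bash
python3 -m jog '[[1.3,-0.1,4,0,0,0,0],[2.6,-0.2,8,0,0,0,0],[2.6,-0.2,12.2,0,0,0,0],[2.6,-0.2,12.2,0,0,0,0],[2.6,-0.2,12.2,0,0,0,0]]'
python3 - <<'E'
from h import *
s=robot.read_state(); print(s['tcp_pos'],s['ft_force'])
for th in [2.0,1.85,1.7,1.55,1.4,1.25,1.1,.95,.8,.65,.5,.4,.3,.2]: 
    p=door(th,.155,-.022,.035); print(th,rel(p)[0],np.hypot(*p[:2]).round(3))
E
```

```text
time: 39.2
tcp_pos: [0.7159, -0.1055, 0.0371]
ee_rot: [3.139, -0.0, 1.403]
ft_force: [0.4, 0.6, 0.1]
opening: 0.006
grasp_force: 0.0
[ 0.71586621 -0.10553897  0.03713398] [0.42415579 0.63827667 0.09113175]
2.0 [ 2.88 -2.46  0.21] 0.7
1.85 [ 3.99 -4.52  0.2 ] 0.68
1.7 [ 4.79 -6.73  0.2 ] 0.659
1.55 [ 5.24 -9.03  0.19] 0.637
1.4 [  5.35 -11.37   0.19] 0.614
1.25 [  5.1  -13.71   0.18] 0.59
1.1 [  4.51 -15.98   0.18] 0.567
0.95 [  3.58 -18.13   0.17] 0.545
0.8 [  2.34 -20.13   0.17] 0.524
0.65 [  0.82 -21.91   0.17] 0.505
0.5 [ -0.95 -23.45   0.16] 0.489
0.4 [ -2.25 -24.32   0.16] 0.48
0.3 [ -3.63 -25.06   0.16] 0.473
0.2 [ -5.07 -25.66   0.16] 0.468
```

```bash
python3 -m jog '[[2.9,-2.5,0.2,0,0,0,0],[4,-4.5,0.2,0,0,0,0],[4.8,-6.7,0.2,0,0,0,0],[5.25,-9,0.2,0,0,0,0],[5.35,-11.4,0.2,0,0,0,0]]'; python3 -m jog '[[-0.25,-2.3,0,0,0,0,0],[-0.85,-4.6,0,0,0,0,0],[-1.8,-6.7,0,0,0,0,0],[-3,-8.7,0,0,0,0,0],[-4.5,-10.5,0,0,0,0,0]]'; python3 -m jog '[[-1.8,-1.5,0,0,0,0,0],[-3.1,-2.4,0,0,0,0,0],[-4.4,-3.1,0,0,0,0,0],[-4.4,-3.1,0,0,0,0,0],[-4.4,-3.1,0,0,0,0,0]]'
python3 - <<'E'
from h import *
s=robot.read_state(); print(s['tcp_pos'],s['ft_force'],w2b(s['tcp_pos']))
for th in (.3,.2,.1,.05,0): print(th,rel(door(th,.172,-.0145,.042))[0])
im=robot.snapshot('top'); robot.snapshot('scene')
for n in('top','scene'): print(n,[(np.array(d['position'])*[640,400],d['confidence']) for d in robot.spot_point('door_edge',n)][:2])
for th in(.2,.3,.4): print(th,w2px('top',door(th,.192,-.0035,.045)),w2px('scene',door(th,.192,-.0035,.045)))
E
```

```text
time: 39.83
tcp_pos: [0.6131, -0.0334, 0.0362]
ee_rot: [3.136, -0.0, 1.403]
ft_force: [0.3, -0.8, -0.1]
opening: 0.001
grasp_force: 0.4
time: 40.45
tcp_pos: [0.5023, -0.0606, 0.0358]
ee_rot: [3.136, -0.0, 1.404]
ft_force: [1.0, -0.8, -0.1]
opening: 0.004
grasp_force: 0.3
time: 41.08
tcp_pos: [0.4631, -0.0981, 0.0334]
ee_rot: [3.141, -0.0, 1.404]
ft_force: [0.2, 0.3, -0.2]
opening: 0.0
grasp_force: 0.0
[ 0.46310993 -0.09813781  0.03343479] [ 0.16215087  0.31199834 -0.21438594] [-0.14265767 -0.05340669  0.03343479]
0.3 [-0.35 -1.86 -0.86]
0.2 [-1.98 -2.43 -0.86]
0.1 [-3.65 -2.83 -0.86]
0.05 [-4.51 -2.97 -0.86]
0 [-5.36 -3.06 -0.86]
top [(array([376.576, 236.8  ]), 0.53)]
scene [(array([295.68, 189.52]), 0.33)]
0.2 [384.31533743 238.13794753] [299.10288937 164.91937189]
0.3 [377.98927731 235.69801934] [302.24248101 168.41765279]
0.4 [371.94014288 232.65705452] [304.94520982 172.2003267 ]
```

```bash
python3 -m jog '[[0.3,-1.9,-0.9,0,0,0,0],[-1,-2.4,-0.9,0,0,0,0],[-2,-2.6,-0.9,0,0,0,0],[-3,-2.9,-0.9,0,0,0,0],[-4,-3,-0.9,0,0,0,0]]'; python3 -m jog '[[-0.3,0,0,0,0,0,0],[-0.6,0,0,0,0,0,0],[-0.9,0,0,0,0,0,0],[-1.2,0,0,0,0,0,0],[-1.4,0,0,0,0,0,0]]'; python3 -c "
from h import *
s=robot.read_state(); print(w2b(s['tcp_pos']),rel(door(0,.172,-.0135,.042))[0])"
```

```text
time: 41.9
tcp_pos: [0.4261, -0.134, 0.0421]
ee_rot: [3.142, -0.0, 1.403]
ft_force: [1.8, 4.7, -0.3]
opening: 0.002
grasp_force: 3.7
time: 42.52
tcp_pos: [0.4241, -0.1466, 0.0423]
ee_rot: [3.141, -0.001, 1.404]
ft_force: [1.3, 6.7, 0.1]
opening: 0.007
grasp_force: 3.3
[-0.08841611 -0.08383287  0.04229342] [-0.04 -0.02  0.03]
```

```bash
python3 -m jog '[[-0.15,0,0,0,0,0,0],[-0.3,0,0,0,0,0,0],[-0.45,0,0,0,0,0,0],[-0.5,0,0,0,0,0,0],[-0.5,0,0,0,0,0,0]]'; python3 -m jog '[[-0.1,0,0,0,0,0,0],[-0.2,0,0,0,0,0,0],[-0.3,0,0,0,0,0,0],[-0.3,0,0,0,0,0,0],[-0.3,0,0,0,0,0,0]]'; python3 -c "
from h import *
s=robot.read_state(); print(w2b(s['tcp_pos']))"; python3 -m jog '[[3,0,0,0,0,0,0],[6,0,0,0,0,0,0],[6,0,-4,0,0,0,0],[6,0,-10,0,0,0,0],[6,0,-10,0,0,0,0]]'
python3 - <<'E'
from h import *
im=robot.snapshot('top'); a=im[150:250,330:480]; i2=robot.snapshot('scene'); b=i2[130:210,200:320]
cv2.imwrite('pics/v5.png',np.hstack([cv2.resize(a,(600,400),interpolation=2)[:,:400],cv2.resize(b,(600,400),interpolation=2)[:,:400]])[:,:,::-1])
for n in('top','scene'): print(n,[(np.array(d['position'])*[640,400],d['confidence']) for d in robot.spot_point('door_edge',n)][:2])
for th in(0,.05,.1): print(th,w2px('top',door(th,.192,-.0035,.045)),w2px('scene',door(th,.192,-.0035,.045)))
E
```

```text
time: 43.15
tcp_pos: [0.424, -0.1466, 0.0423]
ee_rot: [3.141, -0.006, 1.408]
ft_force: [1.9, 16.8, 1.7]
opening: 0.004
grasp_force: 8.4
time: 43.78
tcp_pos: [0.424, -0.1467, 0.0423]
ee_rot: [3.14, -0.009, 1.41]
ft_force: [2.2, 25.2, 3.6]
opening: 0.004
grasp_force: 12.6
[-0.08826197 -0.08387058  0.04233089]
time: 44.4
tcp_pos: [0.4353, -0.0964, 0.1458]
ee_rot: [3.134, 0.001, 1.403]
ft_force: [-0.0, 0.1, -0.2]
opening: 0.006
grasp_force: 0.0
top []
scene [(array([291.776, 157.4  ]), 0.67)]
0 [397.51915862 241.10304909] [291.65481549 158.87344031]
0.05 [394.17185708 240.60777505] [293.65141597 160.25935073]
0.1 [390.84932292 239.9470508 ] [295.56143043 161.730645  ]
```

View pics/v5.png

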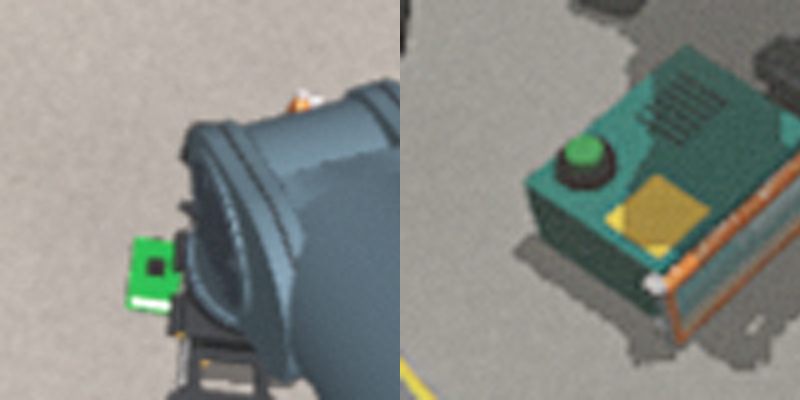

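The door is shut: it stops hard at 25 N and the edge at (291.8,157.4) matches θ=0. Next is the button.

Run:
```python
from h import *
print(rel([.530,-.291,.125],[np.pi,0,TY]))
```

```text
(array([-17.6 ,  12.97,   1.6 ]), array([-0.02,  0.  , -0.  ]))
```

```bash
python3 -m jog '[[-4,3,0,0,0,0,0],[-8,6,0,0,0,0,0],[-12,9,0,0,0,0,0],[-16,12,0,0,0,0,0],[-17.6,13,1.5,0,0,0,0]]'; python3 -m jog '[[0,0,0,0,0,0,0],[0,0,0,0,0,0,0],[0,0,0,0,0,0,0],[0,0,0.5,0,0,0,0],[0,0,1,0,0,0,0]]'
python3 - <<'E'
from h import *
print(rel([.530,-.291,.095],[np.pi,0,TY]))
im=robot.snapshot('scene'); cv2.imwrite('pics/b.png',cv2.resize(im[110:210,190:320],None,fx=5,fy=5,interpolation=2)[:,:,::-1])
E
```

```text
time: 45.22
tcp_pos: [0.5318, -0.294, 0.1258]
ee_rot: [-3.141, 0.001, 1.4]
ft_force: [0.0, 0.6, -0.2]
opening: 0.006
grasp_force: 0.0
time: 45.85
tcp_pos: [0.5313, -0.2905, 0.1172]
ee_rot: [3.141, 0.0, 1.404]
ft_force: [-0.0, 0.3, -0.6]
opening: 0.008
grasp_force: 0.0
(array([-0.07, -0.12,  2.22]), array([0., 0., 0.]))
```

View pics/b.png

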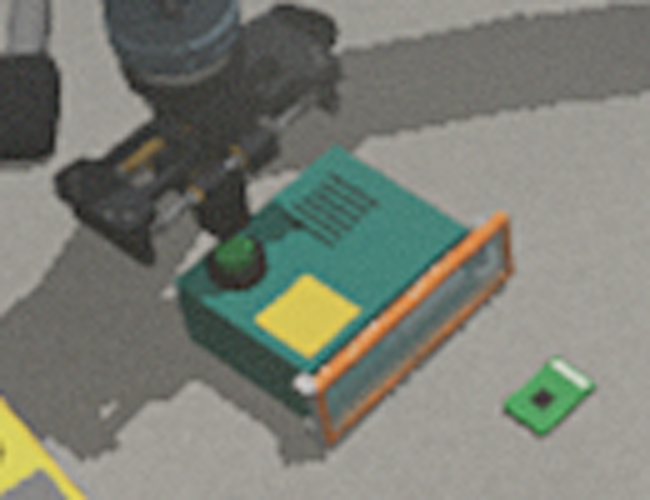

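The fingers sit directly above the green button at crop (238,250), and the door is flush shut. Pressing.

```bash
python3 -m jog '[[-0.1,-0.1,0.8,0,0,0,0],[-0.1,-0.1,1.6,0,0,0,0],[-0.1,-0.1,2.2,0,0,0,0],[-0.1,-0.1,2.6,0,0,0,0],[-0.1,-0.1,2.9,0,0,0,0]]'; python3 -m jog '[[0,0,0.15,0,0,0,0],[0,0,0.3,0,0,0,0],[0,0,0.45,0,0,0,0],[0,0,0.6,0,0,0,0],[0,0,0.6,0,0,0,0]]'
```

```text
time: 46.52
tcp_pos: [0.53, -0.2917, 0.0908]
ee_rot: [-3.14, 0.001, 1.403]
ft_force: [-15.1, 5.0, 44.5]
opening: 0.005
grasp_force: 21.9
time: 47.15
tcp_pos: [0.5302, -0.2918, 0.0903]
ee_rot: [-3.14, 0.004, 1.403]
ft_force: [-27.5, 9.9, 74.2]
opening: 0.004
grasp_force: 37.1
```

The closed fingertips are wider than the button and bottom out on its collar, at z ≈ 0.0905. I'll lift, tilt the hand and press with one finger's edge only.

```bash
python3 -m jog '[[0,0,-1,0,0,0,0],[0,0,-3,0,0,0,0],[0,0,-6,0,0,0,0],[8,0,-6,0,0,0,0],[12,0,-6,0,0,0,0]]'; python3 -m jog '[[4,0,0,0,0,0,0],[4,0,0,0,0,0,0],[4,0,0,0,0,0,0],[4,0,0,0,0,0,0],[4,0,0,0,0,0,0]]'
python3 - <<'E'
from h import *
pr={}
for n in('top','scene'):
    im=robot.snapshot(n); hsv=cv2.cvtColor(im,cv2.COLOR_RGB2HSV); u,v=w2px(n,[.53,-.291,.093]).astype(int)
    m=np.zeros(im.shape[:2],np.uint8); m[v-9:v+10,u-9:u+10]=255
    g=cv2.inRange(hsv,(48,110,40),(76,255,255))&m; M=cv2.moments(g,True); print(n,M['m00'])
    if M['m00']: c=(M['m10']/M['m00'],M['m01']/M['m00']); print(px2w(n,*c,.092),w2b(px2w(n,*c,.092)))
a=robot.snapshot('scene')[130:190,200:300]; cv2.imwrite('pics/b2.png',cv2.resize(a,(800,480),interpolation=2)[:,:,::-1])
E
```

```text
time: 47.78
tcp_pos: [0.551, -0.172, 0.1431]
ee_rot: [3.14, -0.0, 1.402]
ft_force: [-0.1, 0.8, -0.7]
opening: 0.008
grasp_force: 0.0
time: 48.4
tcp_pos: [0.5566, -0.1351, 0.1422]
ee_rot: [-3.141, 0.0, 1.401]
ft_force: [0.6, 0.2, 0.2]
opening: 0.002
grasp_force: 0.0
top 0.0
scene 11.0
[ 0.52596935 -0.29462523  0.092     ] [0.04060918 0.0413133  0.092     ]
```

View pics/b2.png

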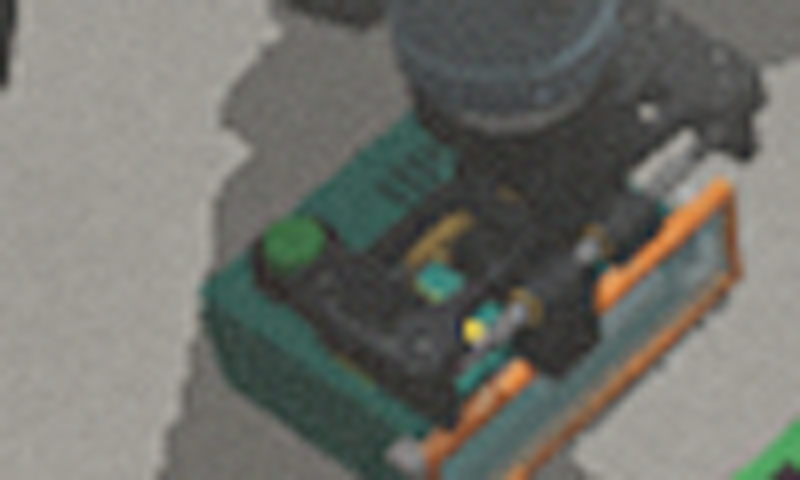

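The picture shows the green button intact at crop (294,243), and the door is still shut. I'll refine the centre from the initial unobstructed pictures.

Run:
```python
from h import *
for n in('top','scene'):
    im=cv2.imread(f'pics/{n}0.png'); hsv=cv2.cvtColor(im,cv2.COLOR_BGR2HSV); u,v=w2px(n,[.53,-.291,.093]).astype(int)
    m=np.zeros(im.shape[:2],np.uint8); m[v-9:v+10,u-9:u+10]=255
    w=cv2.inRange(hsv,(45,100,80),(77,255,255))&m; M=cv2.moments(w,True); c=(M['m10']/M['m00'],M['m01']/M['m00'])
    x,y,ww,hh=cv2.boundingRect(w); K=cam(n)
    print(n,M['m00'],c,(x,y,ww,hh),px2w(n,*c,.091),w2b(px2w(n,*c,.091))*1000)
print(px2w('scene',236.7,160.2,.092), w2b([.530,-.291,0])*1000)
s=robot.read_state(); rr=[np.pi,0,TY]
T=R.from_euler('xyz',rr)*R.from_rotvec([np.radians(25),0,0])
c=np.array([.5297,-.2912,.093]); tip=T.apply([0,.0175,0]); print(rel(c+[0,0,.04]-tip,T.as_euler('xyz')), T.as_euler('xyz'))
```

```text
top 77.0 (444.84415584415586, 190.44155844155844) (440, 186, 10, 10) [ 0.53163124 -0.29207557  0.091     ] [37.15175847 46.47121278 91.        ]
scene 37.0 (236.35135135135135, 159.59459459459458) (233, 157, 8, 6) [ 0.52692105 -0.29269816  0.091     ] [38.5504729  41.93059895 91.        ]
[ 0.52912237 -0.2894982   0.092     ] [36.36302669 44.68355727  0.        ]
(array([-15.92,  -1.62,   0.19]), array([ 4.17, -0.  , -0.01])) [-2.70526034  0.          1.4034    ]
```

```bash
python3 -m jog '[[-4,-0.4,-1,1,0,0,0],[-8,-0.8,-1,2,0,0,0],[-12,-1.2,-1,3,0,0,0],[-15.9,-1.6,0,4.17,0,0,0],[-15.9,-1.6,0.2,4.17,0,0,0]]'; python3 -m jog '[[0,0,0,0,0,0,0],[0,0,0,0,0,0,0],[0,0,0,0,0,0,0],[0,0,0,0,0,0,0],[0,0,0,0,0,0,0]]'
python3 - <<'E'
from h import *
T=R.from_euler('xyz',[np.pi,0,TY])*R.from_rotvec([np.radians(25),0,0])
c=np.array([.5297,-.2917,.093]); tip=T.apply([0,.0175,0])
for h in(.005,0,-.006,-.010): print(rel(c+[0,0,h]-tip,T.as_euler('xyz')))
E
```

```text
time: 49.18
tcp_pos: [0.5132, -0.2913, 0.1377]
ee_rot: [-2.701, 0.001, 1.398]
ft_force: [-0.4, 0.8, -0.1]
opening: 0.002
grasp_force: 0.0
time: 49.8
tcp_pos: [0.5146, -0.2878, 0.1405]
ee_rot: [-2.705, 0.0, 1.404]
ft_force: [0.6, 0.6, 0.6]
opening: 0.007
grasp_force: 0.0
(array([-0.13,  1.45,  3.2 ]), array([-0.,  0.,  0.]))
(array([-0.13,  1.66,  3.65]), array([-0.,  0.,  0.]))
(array([-0.13,  1.92,  4.2 ]), array([-0.,  0.,  0.]))
(array([-0.13,  2.09,  4.56]), array([-0.,  0.,  0.]))
```

```bash
python3 -m jog '[[-0.1,0.7,1.6,0,0,0,0],[-0.13,1.45,3.2,0,0,0,0],[-0.13,1.66,3.65,0,0,0,0],[-0.13,1.66,3.65,0,0,0,0],[-0.13,1.66,3.65,0,0,0,0]]'; python3 -m jog '[[0,0.06,0.15,0,0,0,0],[0,0.12,0.3,0,0,0,0],[0,0.18,0.4,0,0,0,0],[0,0.18,0.4,0,0,0,0],[0,0.18,0.4,0,0,0,0]]'
```

```text
time: 50.42
tcp_pos: [0.514, -0.2891, 0.1005]
ee_rot: [-2.705, -0.0, 1.403]
ft_force: [-1.7, -0.5, 2.0]
opening: 0.004
grasp_force: 0.9
time: 51.05
tcp_pos: [0.5141, -0.2891, 0.096]
ee_rot: [-2.705, 0.0, 1.403]
ft_force: [-0.3, 0.3, 4.1]
opening: 0.001
grasp_force: 2.1
```

The button gives with spring force (2 → 4 N). Pressing on to the stop.

```bash
python3 -m jog '[[0,0.04,0.1,0,0,0,0],[0,0.08,0.18,0,0,0,0],[0,0.13,0.3,0,0,0,0],[0,0.17,0.4,0,0,0,0],[0,0.17,0.4,0,0,0,0]]'
python3 - <<'E'
from h import *
s=robot.read_state(); T=R.from_euler('xyz',s['ee_rot']); print(s['tcp_pos']+T.apply([0,.0175,0]))
E
```

```text
time: 51.68
tcp_pos: [0.5141, -0.2891, 0.0944]
ee_rot: [-2.705, 0.001, 1.403]
ft_force: [-3.8, 1.0, 22.7]
opening: 0.004
grasp_force: 11.0
[ 0.52978159 -0.29178091  0.08699508]
```

The button bottomed out at tip z = 0.0870, which is exactly 6 mm of travel. Retract, check and hand in.

```bash
python3 -m jog '[[0,-0.4,-1,0,0,0,0],[0,-2,-5,0,0,0,0],[4,-4,-10,0,0,0,0],[10,-4,-12,0,0,0,0],[16,-4,-12,0,0,0,0]]'; python3 -m jog '[[6,0,0,0,0,0,0],[12,0,0,0,0,0,0],[18,0,0,0,0,0,0],[18,0,0,0,0,0,0],[18,0,0,0,0,0,0]]'
python3 - <<'E'
from h import *
im=robot.snapshot('top'); i2=robot.snapshot('scene'); b=i2[120:260,180:340]
cv2.imwrite('pics/fin.png',cv2.resize(b,(686,600),interpolation=2)[:,:,::-1]); print(modules(im),modules(i2,'scene')[:2])
E
```

```text
time: 52.3
tcp_pos: [0.5562, -0.1343, 0.2184]
ee_rot: [-2.71, 0.0, 1.402]
ft_force: [-0.0, 0.4, -0.1]
opening: 0.001
grasp_force: 0.0
time: 52.92
tcp_pos: [0.5845, 0.0413, 0.2164]
ee_rot: [-2.705, 0.001, 1.403]
ft_force: [1.0, -0.5, -0.1]
opening: 0.006
grasp_force: 0.0
[] [(array([-346.5,  608.1]), array([156.5, 210.9]), -0.004), (array([-346.5,  423.3]), array([153.5, 210.8]), -0.004)]
```

View pics/fin.png

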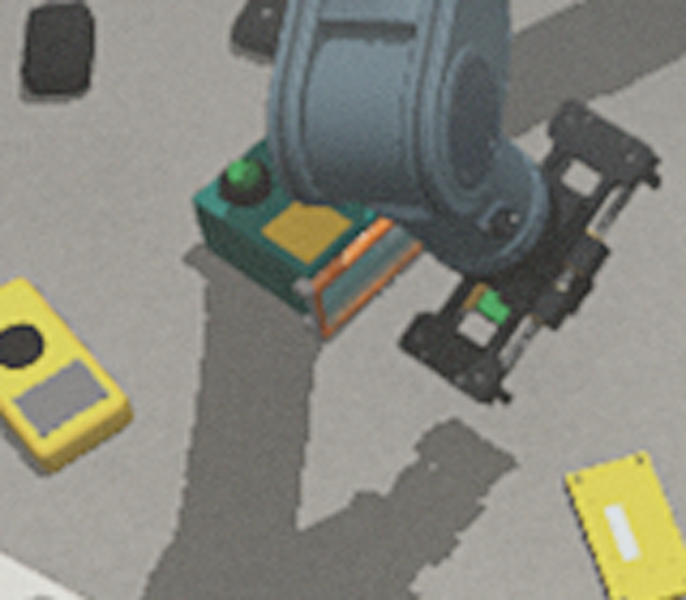

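The door is still shut, the button has sprung back up, no blue-labelled modules remain on the bench, and the arm is clear.

```bash
python3 -c "
from rig import robot
print(robot.hand_in())"
```

```text
the job is handed in; nothing more can be done
None
```

The job is handed in, with no verdict returned: three modules are fully home, the door is shut on its catch and the button was pressed its full 6 mm, though a first try pressed the fingertips on the button's collar with about 74 N (wrist limit 120 N).

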